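Disc-cutter punches back in their graded stand

ROBOT

A 6-joint arm with a two-finger parallel gripper is mounted at the origin on a cart in front of the work surface, level with it; the furniture and walls round the work are solid. World frame = base frame: x ahead of the robot, y to its left, z up, the work surface at z = 0. Lengths are in m, angles in rad, forces in N, time in s.
With the tool pointing down it reaches from about 0.35 to 0.875 m from the base axis. Payload 4.2 kg.
Tool frame: the origin (TCP) lies at the very end of the fingers, on their centre line; the grasp point (between the pads) lies 19 mm behind it; x points along the fingers, y is the direction in which the jaws open and shut, and the axes are right-handed (so a half turn about x gives the same grasp; the last joint's range is limited). The gripper opens to 87 mm and grips with 3 to 60 N. Pads are 19 mm wide; open, the fingers measure 117 mm over their backs; the gripper's body (75 mm by 190 mm) begins 51 mm behind the grasp point.
Start: joints at [-0.935, 0.385, 0.008, 0, -1.194, -0.259], TCP at [0.23, -0.581, 0.223] pointing down, gripper open.
Joint ranges: [-3.14, 3.14], [-1.21, 2.06], [-1.07, 1.41], [-3.16, 2.05], [-2.99, -0.16], [-3.1, 3.1]. Speed limits (rad/s): [2.79, 2.79, 3.14, 3.14, 3.14, 3.14].

INTERFACE

Orientations are given as a rotation vector (axis times angle).
In Python, from workcell import robot, cams gives the robot as it stands. The module is installed in compiled form; this text tells all that it offers.
- The arm moves only by the shell command python3 -m handwheel 'ROWS' [FORCE]. ROWS is JSON, a list that holds one entry, the list of rows, each a list of 7 numbers: the turn, a rotation vector about the tool's x, y, z each as a share of 5 degrees, from -1 to 1, then the shift along the tool's x, y, z each as a share of 2.5 cm, from -1 to 1, then the opening, from 0 (shut) to 1 (fully open). In form: [[[ax, ay, az, dx, dy, dz, claw], ...]]. A call has 1 to 12 rows; each row shifts and turns the commanded pose from where the row before left it, along the tool's axes as they then stand; what a row does not reach is not made up. A row lasts 1/8 s, in which the tool goes at most 62.5 mm and 10.7 degrees, less where a joint would pass 70% of its speed; a pose out of reach is approached as far as the arm can. A call with a number of a shift or a turn outside -1 to 1 is refused whole. A call with a gripper value outside its range is refused whole. The fingers move at their own pace and stop on an object; FORCE is the grip in N (left out, the last holds). Time passes only in rows, so rows that do not move let the fingers close. It gives the time, the measured TCP pose, the force and the opening at its end, in the units of the state.
- robot.observe(): the state, without advancing time (a new reading comes with each control period).
- cams.capture(name): name is "scene" or "top"; returns a dict with "image" (384x512x3 uint8, blue, green, red), "fov_y" (degrees; the focal length in pixels is half the picture's height over the tangent of half this angle, whatever the lens; pixels are square), "cx", "cy" (the principal point, pixels), "extrinsics" (4x4, takes a point from world to camera coordinates). Camera axes: x right, y down, z forward; pixel columns grow to the right and rows downward; lengths in m; the calibration is good to about 2 mm. A picture is of the moment at which its call begins. There is no depth.
- robot.finish_job(): hands the job in, once; it reports no verdict.
The state is a dict: "time_s": time; "joints": joint angles; "joint_vel": joint speeds; "joint_efforts": joint torques, N m; "ee_pos": TCP position; "orientation": TCP orientation; "wrist_force": force on the tool from outside, world axes, zero at the start; "ft_torque": the same for the moment, N m; "width": finger opening in m.
Only numpy, scipy, OpenCV 4.12 (cv2) and the standard library are available. Lean on these libraries where they do the work, as an engineer would, in place of code of your own. Each camera call takes 0.05 s, during which the arm holds its last target.

TASK

The disc cutting is done: put the four round steel punches back in their wooden stand, each upright and right down in the hole that was bored for its size, so that the row runs from thinnest to thickest. Lower them in, do not drop them, and leave the little jar with the black lid and the caliper where they are.

Things in the scene. Friction and masses are not known exactly. Their poses are not given: they have to be found in the camera images.
- punch_14_mid (a point): the thinnest punch: a plain grey steel cylinder 14 mm in diameter and 60 mm long with a narrow dark band near its top, standing upright on the bench; loose, about 72 g. This point is its centre, 30 mm above its lower end; its z axis runs along the cylinder, upward.
- punch_22_mid (a point): the second thinnest punch: a plain grey steel cylinder 22 mm in diameter and 60 mm long with a narrow dark band near its top, standing upright on the bench; loose, about 178 g. This point is its centre, 30 mm above its lower end; its z axis runs along the cylinder, upward.
- punch_30_mid (a point): the second thickest punch: a plain grey steel cylinder 30 mm in diameter and 60 mm long with a narrow dark band near its top, standing upright on the bench; loose, about 331 g. This point is its centre, 30 mm above its lower end; its z axis runs along the cylinder, upward.
- punch_38_mid (a point): the thickest punch: a plain grey steel cylinder 38 mm in diameter and 60 mm long with a narrow dark band near its top, standing upright on the bench; loose, about 531 g. This point is its centre, 30 mm above its lower end; its z axis runs along the cylinder, upward.
- punch_stand: fixed light-wood stand, 204 x 90 x 32 mm; origin: centre of its underside, z up. Four round wells in a row along x (at y = 0) grow with x: centres x = -72, -36, 8, 60 mm, 20, 28, 36, 44 mm wide, for the punches of 14, 22, 30, 38 mm. Flat well floors 12 mm above the origin, mouths flared 4 mm all round over the top 6 mm; a punch that is home has its centre 42 mm above the origin.
- gem_jar: small white jar with a black lid, 33 mm across and 24 mm high, loose among the punches; origin at the centre of its underside. To be left where it is.
- caliper: steel sliding caliper, 154 mm long, 48 mm wide, 13 mm high, lying flat on the bench behind the punches; origin at the centre of its underside, y along its beam. To be left where it is.
Things that resemble listed ones, but are neither listed nor needed, are in the scene too. What is shaped like the part that bears punch_30_mid but orange or purple is not meant.

How it is judged:
By the outcome, as a careful person would: the job done as asked, in the order asked, and still so for the second after the job is handed in, with the robot touching nothing.
It also fails if it takes over 120 s, if anything falls off the work surface, if the arm or the gripper's body presses on something with over 40 N, if the wrist force passes 120 N, or if a joint passes its speed limit or range.

## Working session

There is one attempt and no reset: what is moved stays moved. The work goes in short steps, Python scripts to look and compute and a shell command to move; the robot and the scene stay as the last step left them, time stands still between calls to the robot, and variables do not carry over. Pictures are saved under pics/ and viewed, and the job is handed in when it is done.

```bash
mkdir -p pics; python3 - <<'E'
from workcell import robot,cams
import cv2,numpy as np
print(robot.observe())
for n in("scene","top"):
    c=cams.capture(n);cv2.imwrite(f"pics/{n}0.png",c["image"]);np.save(f"{n}.npy",c["image"])
    print(n,c["fov_y"],c["cx"],c["cy"],np.array(c["extrinsics"]).round(4).tolist())
E
```

```text
{'time_s': 0.0, 'joints': array([-9.35402689e-01,  3.85542198e-01,  6.62803067e-03, -5.23935672e-04,
       -1.19402934e+00, -2.58602610e-01]), 'joint_vel': array([ 0.0012424 , -0.00134014, -0.00065778,  0.00140663, -0.00034351,
        0.00018478]), 'joint_efforts': array([ 2.93311768e-04, -3.90662813e+01,  1.87396753e+01,  4.22009066e+00,
        1.08965955e-02, -1.83536749e-04]), 'ee_pos': array([ 0.22975723, -0.5805751 ,  0.22146546]), 'orientation': array([-0.29378825,  1.55101685,  0.29717692]), 'wrist_force': array([-0.40321107, -0.26689037, -0.20509881]), 'ft_torque': array([ 0.01084725,  0.00538157, -0.01871012]), 'width': 0.08673405417959894}
scene 48.410800481307554 265.92147963868587 201.77261323574007 [[-0.879, -0.4764, -0.0203, 0.5576], [-0.33, 0.6385, -0.6953, 0.2546], [0.3442, -0.6045, -0.7184, 0.7448], [0.0, 0.0, 0.0, 1.0]]
top 50.37174322576727 250.5136962929574 189.06247151608522 [[-0.3383, -0.941, 0.0006, 0.1886], [-0.9212, 0.331, -0.2047, 0.6093], [0.1924, -0.0698, -0.9788, 0.8639], [0.0, 0.0, 0.0, 1.0]]
```

View pics/scene0.png

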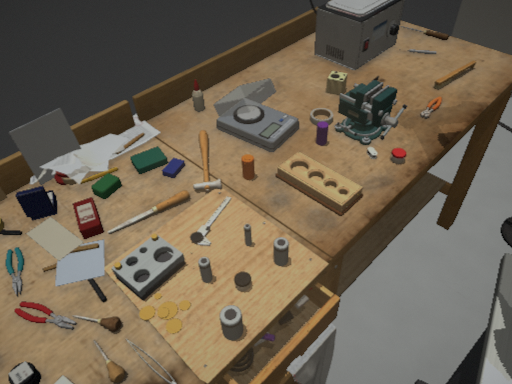

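View pics/top0.png

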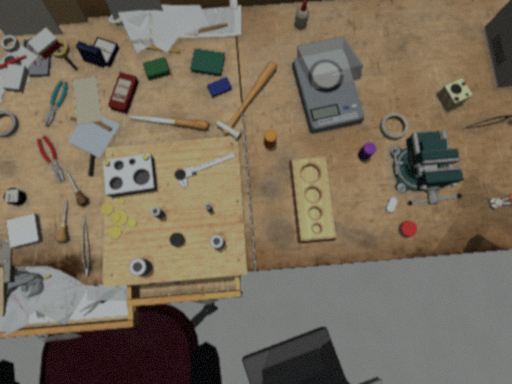

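```bash
python3 - <<'E'
import cv2,numpy as np
t=np.load("top.npy");s=np.load("scene.npy")
cv2.imwrite("pics/t1.png",cv2.resize(t[130:290,95:255],(0,0),fx=3.7,fy=3.7,interpolation=cv2.INTER_CUBIC))
cv2.imwrite("pics/t2.png",cv2.resize(t[145:250,250:400],(0,0),fx=5,fy=5,interpolation=cv2.INTER_CUBIC))
cv2.imwrite("pics/s1.png",cv2.resize(s[200:350,150:310],(0,0),fx=4,fy=4,interpolation=cv2.INTER_CUBIC))
cv2.imwrite("pics/s2.png",cv2.resize(s[100:220,230:390],(0,0),fx=5,fy=5,interpolation=cv2.INTER_CUBIC))
E
```

```text
(no output)
```

View pics/t1.png

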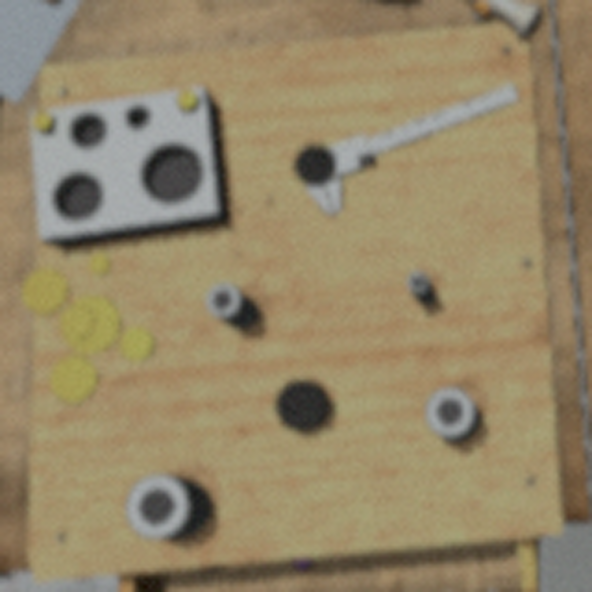

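View pics/t2.png

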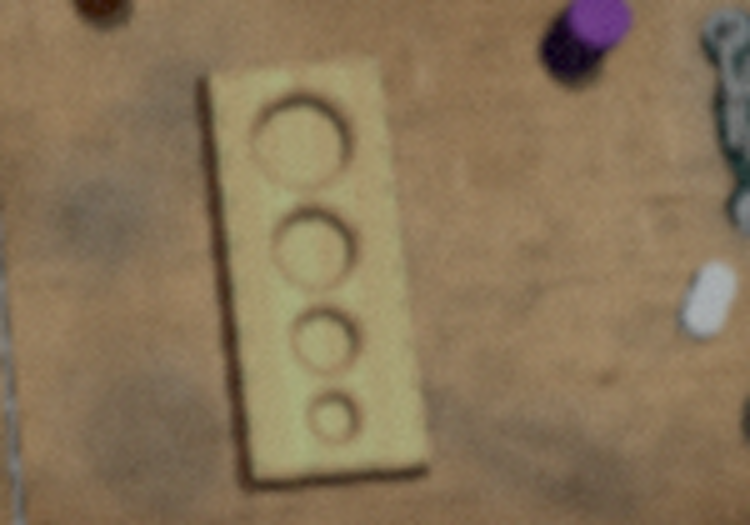

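View pics/s1.png

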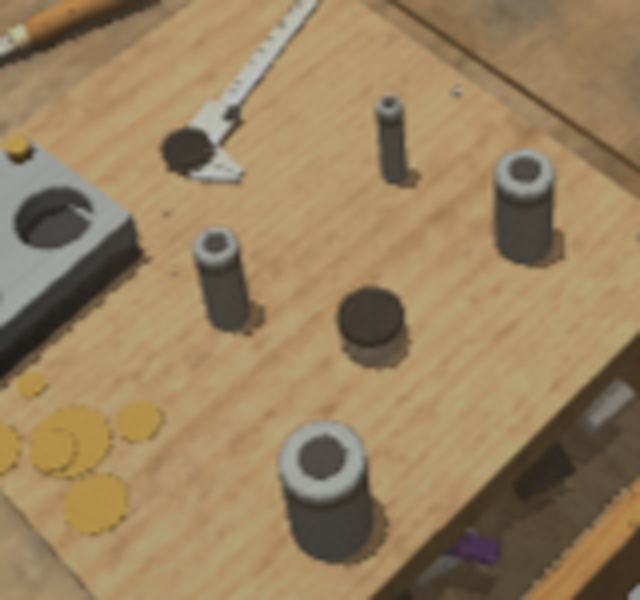

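View pics/s2.png

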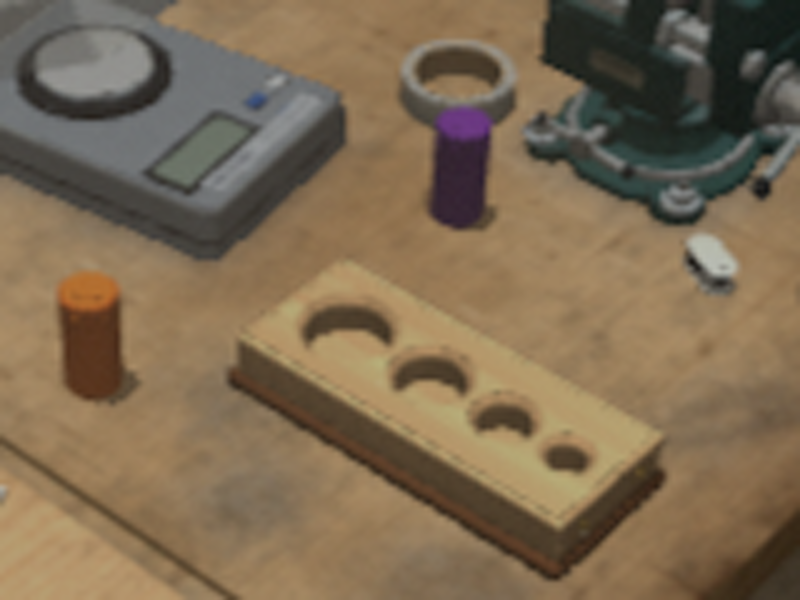

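```bash
cat > h.py <<'E'
import cv2,numpy as np
from workcell import robot,cams
def cap(n):
    c=cams.capture(n);return c
def f(c): return 192/np.tan(np.radians(c["fov_y"])/2)
def ray(c,u,v):
    E=np.array(c["extrinsics"]);R=E[:3,:3];t=E[:3,3];F=f(c)
    return -R.T@t, R.T@np.array([(u-c["cx"])/F,(v-c["cy"])/F,1.])
def onz(c,u,v,z):
    o,d=ray(c,u,v);return o+d*(z-o[2])/d[2]
def proj(c,P):
    E=np.array(c["extrinsics"]);q=E[:3,:3]@np.array(P)+E[:3,3];return c["cx"]+f(c)*q[0]/q[2],c["cy"]+f(c)*q[1]/q[2]
def tri(c1,p1,c2,p2):
    o1,d1=ray(c1,*p1);o2,d2=ray(c2,*p2)
    s=np.linalg.lstsq(np.c_[d1,-d2],o2-o1,rcond=None)[0]
    a=o1+s[0]*d1;b=o2+s[1]*d2
    return (a+b)/2,np.linalg.norm(a-b)
E
python3 - <<'E'
from h import *
t=cap("top");s=cap("scene")
T=t["image"];S=s["image"]
def blobs(I,roi,sat,val,inv=False):
    x0,y0,x1,y1=roi
    h=cv2.cvtColor(I,cv2.COLOR_BGR2HSV)[y0:y1,x0:x1]
    m=((h[...,1]<sat)&(h[...,2]>val)).astype(np.uint8)
    cs,_=cv2.findContours(m,cv2.RETR_EXTERNAL,cv2.CHAIN_APPROX_NONE)
    out=[]
    for c in cs:
        if cv2.contourArea(c)>6 and len(c)>=5:
            e=cv2.fitEllipse(c+np.array([x0,y0]));out.append([np.round(e[0],1).tolist(),np.round(e[1],1).tolist()])
    return out
print("T",*blobs(T,(125,200,240,280),75,110),sep="\n")
print("S",*blobs(S,(195,215,300,340),75,110),sep="\n")
for n,u,v in(("14",209,206),("22",155,211),("30",217,241),("38",138,267)):
    print(n,onz(t,u,v,.06), )
E
```

```text
T
[[136.5, 266.3], [16.4, 18.9]]
[[215.8, 240.8], [12.8, 14.7]]
[[154.5, 210.2], [9.3, 11.4]]
[[207.7, 206.2], [5.8, 8.3]]
S
[[230.1, 314.3], [18.6, 21.5]]
[[203.3, 260.8], [8.4, 11.1]]
[[280.8, 242.5], [11.1, 14.3]]
[[247.0, 225.7], [4.6, 6.3]]
[[209.3, 230.5], [18.5, 31.3]]
14 [0.63272345 0.07262288 0.06      ]
22 [0.66303257 0.19069057 0.06      ]
30 [0.55216172 0.08098433 0.06      ]
38 [0.5570289  0.26204432 0.06      ]
```

```bash
python3 - <<'E'
from h import *
t=cap("top");s=cap("scene")
A={"14":((207.7,206.2),(247,225.7)),"22":((154.5,210.2),(203.3,260.8)),"30":((215.8,240.8),(280.8,242.5)),"38":((136.5,266.3),(230.1,314.3))}
for k,(a,b) in A.items():
    print(k,*[x.round(4) for x in tri(t,a,s,b)],"onz T",onz(t,*a,.06)[:2].round(4),"S",onz(s,*b,.06)[:2].round(4))
# stand top: rectify plane z=.032 from each view at 0.5mm/px
def rect(c,z,x0,y0,w,h,r=.0005):
    P=np.array([proj(c,(x0,y0,z)),proj(c,(x0,y0-w,z)),proj(c,(x0-h,y0-w,z)),proj(c,(x0-h,y0,z))],np.float32)
    D=np.array([[0,0],[w/r,0],[w/r,h/r],[0,h/r]],np.float32)
    return cv2.warpPerspective(c["image"],cv2.getPerspectiveTransform(P,D),(int(w/r),int(h/r)),flags=cv2.INTER_CUBIC)
print(onz(t,312,200,.032))
c0=onz(t,312,200,.032)
x0,y0=c0[0]+.14,c0[1]+.14
np.save("r.npy",[x0,y0])
a=rect(t,.032,x0,y0,.28,.28);b=rect(s,.032,x0,y0,.28,.28)
cv2.imwrite("pics/rt.png",a);cv2.imwrite("pics/rs.png",b)
cv2.imwrite("pics/rr.png",cv2.resize(np.hstack([a,b]),(800,400)))
E
```

```text
14 [0.6339 0.0759 0.0644] 0.0031 onz T [0.6333 0.0755] S [0.6376 0.073 ]
22 [0.6646 0.1906 0.0643] 0.0008 onz T [0.6652 0.1912] S [0.6672 0.1884]
30 [0.5537 0.0833 0.0648] 0.0014 onz T [0.5535 0.0833] S [0.5561 0.0801]
38 [0.5593 0.2635 0.0656] 0.0008 onz T [0.5596 0.2647] S [0.5618 0.2611]
[ 0.57020374 -0.15707413  0.032     ]
```

View pics/rr.png

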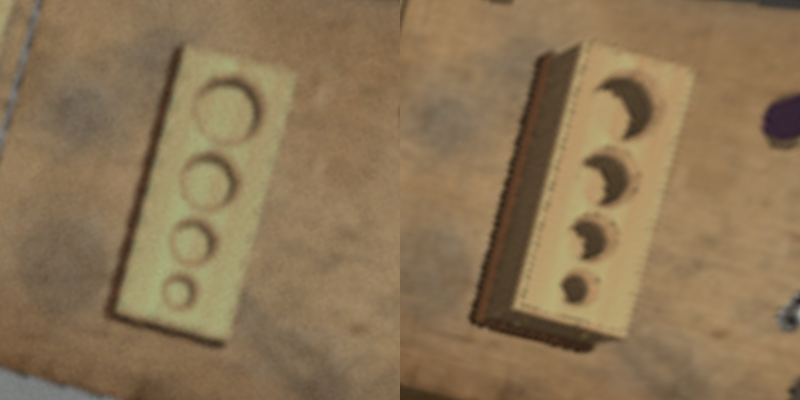

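```bash
python3 - <<'E'
from h import *
x0,y0=np.load("r.npy")
w=lambda u,v:np.array([x0-v*.0005,y0-u*.0005])
for n in("rt","rs"):
    I=cv2.GaussianBlur(cv2.imread(f"pics/{n}.png"),(0,0),2)
    L=cv2.cvtColor(I,cv2.COLOR_BGR2LAB).astype(int)
    print(n,"top",I[200,300],I[400,230],"bench",I[300,400],I[200,100])
    hsv=cv2.cvtColor(I,cv2.COLOR_BGR2HSV)
    ref=np.median(L[[215,300,380],[300,220,290]],0) if 0 else L[150:170,265:275].mean((0,1))
    d=np.linalg.norm((L-ref)*[.6,1,1],axis=2)
    m=(hsv[...,2]>(np.percentile(hsv[...,2],90)*.86)).astype(np.uint8)
    m=cv2.morphologyEx(m,cv2.MORPH_OPEN,np.ones((7,7)))
    cs,_=cv2.findContours(m,cv2.RETR_EXTERNAL,cv2.CHAIN_APPROX_NONE)
    c=max(cs,key=cv2.contourArea);r=cv2.minAreaRect(c)
    print(r,w(*r[0]).round(4))
    o=I.copy();cv2.drawContours(o,[c],-1,(0,0,255),1);cv2.drawContours(o,[np.int32(cv2.boxPoints(r))],-1,(255,0,0),1)
    cv2.imwrite(f"pics/{n}m.png",o)
cv2.imwrite("pics/mm.png",cv2.resize(np.hstack([cv2.imread("pics/rtm.png"),cv2.imread("pics/rsm.png")]),(800,400)))
E
```

```text
rt top [102 141 156] [ 97 136 150] bench [ 91 122 147] [ 85 108 125]
((405.38134765625, 253.58840942382812), (399.2862854003906, 471.7909240722656), 11.282790184020996) [ 0.5834 -0.2198]
rs top [105 150 177] [51 73 91] bench [ 95 133 160] [ 89 116 137]
((393.72088623046875, 261.1377258300781), (403.93505859375, 473.2392578125), 9.50741958618164) [ 0.5796 -0.2139]
```

View pics/mm.png

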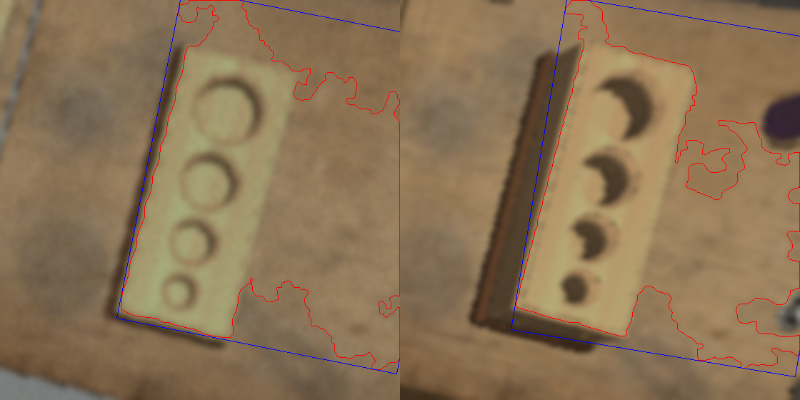

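```bash
python3 - <<'E'
from h import *
x0,y0=np.load("r.npy")
w=lambda u,v:np.array([x0-v*.0005,y0-u*.0005])
for n in("rt","rs"):
    I=cv2.GaussianBlur(cv2.imread(f"pics/{n}.png"),(0,0),3 if n=="rt" else 1.5).astype(float)
    B,G,R=I[...,0],I[...,1],I[...,2]
    m=((R/G<1.155)&(R>100)) if n=="rt" else (R>167)&(G/B>1.41)
    k=np.ones((9,9),np.uint8)
    m=cv2.morphologyEx(m.astype(np.uint8),cv2.MORPH_OPEN,k)
    cs,_=cv2.findContours(m,cv2.RETR_EXTERNAL,cv2.CHAIN_APPROX_NONE)
    c=max(cs,key=cv2.contourArea);r=cv2.minAreaRect(c)
    print(r,w(*r[0]).round(4))
    o=I.astype(np.uint8);cv2.drawContours(o,[c],-1,(0,0,255),1);cv2.drawContours(o,[np.int32(cv2.boxPoints(r))],-1,(255,0,0),1)
    # dark well outlines
    cv2.imwrite(f"pics/{n}m.png",o)
cv2.imwrite("pics/mm2.png",cv2.resize(np.hstack([cv2.imread("pics/rtm.png"),cv2.imread("pics/rsm.png")])[:, :],(800,400)))
a=cv2.imread("pics/rt.png");cv2.imwrite("pics/wells.png",cv2.resize(a[80:460,180:400],(0,0),fx=1.55,fy=1.55))
E
```

```text
((291.2672424316406, 269.422119140625), (170.385498046875, 390.9071044921875), 14.511058807373047) [ 0.5755 -0.1627]
((287.0175476074219, 264.68194580078125), (158.6100616455078, 384.5622253417969), 14.470293045043945) [ 0.5779 -0.1606]
```

View pics/mm2.png

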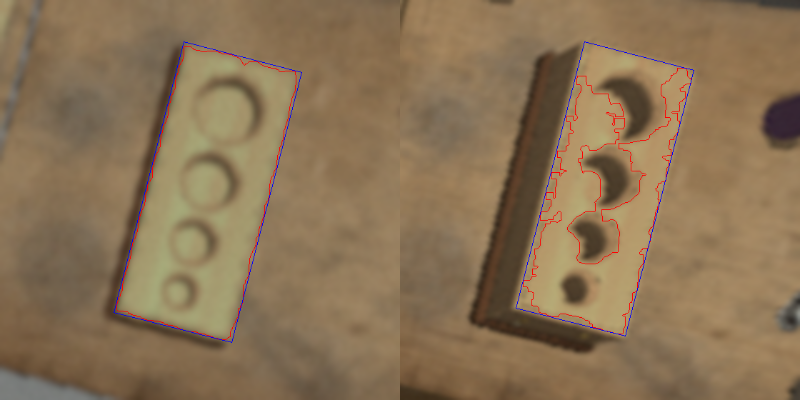

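View pics/wells.png

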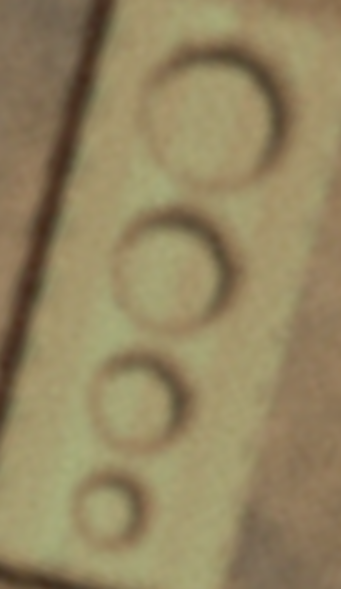

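```bash
cat >> h.py <<'E'
from scipy.spatial.transform import Rotation as Ro
YAW=np.radians(-14.4)
SC=np.array([.5758,-.1612])
SX=np.array([np.cos(YAW),np.sin(YAW)])
WELL={14:-.072,22:-.036,30:.008,38:.060}
def well(k): return SC+SX*WELL[k]
# wanted: x down, y along stand y (or opposite)
def Rw(sign=1):
    y=sign*np.array([-np.sin(YAW),np.cos(YAW),0]);x=np.array([0,0,-1.]);return np.c_[x,y,np.cross(x,y)]
def st(): 
    o=robot.observe();return o,Ro.from_rotvec(o["orientation"]).as_matrix()
def go(target,sign=None):
    o,R=st()
    s=sign or (1 if (R[:,1]@Rw(1)[:,1])>0 else -1)
    W=Rw(s)
    dr=np.degrees(Ro.from_matrix(R.T@W).as_rotvec())/5
    print("t",round(o["time_s"],2),"tcp",o["ee_pos"].round(4),"w",round(o["width"],4),"F",o["wrist_force"].round(1))
    d=np.array(target)-o["ee_pos"]
    print("turn rows",dr.round(2),"shift now-axes",(R.T@d/.025).round(2),"shift final-axes",(W.T@d/.025).round(2),"norm",np.linalg.norm(d).round(4))
E
python3 - <<'E'
from h import *
t=cap("top");s=cap("scene")
o,R=st();print(R.round(3).tolist())
for k in WELL: print(k,well(k).round(4))
print("jar",onz(t,177,240,.024).round(3),"caliper",onz(t,186,182,.0).round(3),onz(t,235,156,0).round(3),"board corners",onz(t,246,270,0).round(3))
print("vise",onz(t,400,185,.0).round(3),"orange",onz(t,270,137,.06).round(3))
go((.634,.0757,.12),1);go((.634,.0757,.12),-1)
E
```

```text
[[-0.0, -0.368, 0.93], [0.0, 0.93, 0.368], [-1.0, 0.0, -0.0]]
14 [ 0.5061 -0.1433]
22 [ 0.5409 -0.1522]
30 [ 0.5835 -0.1632]
38 [ 0.6339 -0.1761]
jar [0.589 0.169 0.024] caliper [0.719 0.109 0.   ] [ 0.741 -0.025  0.   ] board corners [0.472 0.042 0.   ]
vise [ 0.536 -0.379  0.   ] orange [ 0.74  -0.114  0.06 ]
t 0.4 tcp [ 0.2299 -0.5811  0.2224] w 0.087 F [-0.7  0.2 -0.4]
turn rows [ 7.2 -0.  -0. ] shift now-axes [ 4.1  18.48 24.69] shift final-axes [ 4.1  29.47  9.12] norm 0.7779
t 0.4 tcp [ 0.2299 -0.5811  0.2224] w 0.087 F [-0.7  0.2 -0.4]
turn rows [-28.8   0.   -0. ] shift now-axes [ 4.1  18.48 24.69] shift final-axes [  4.1  -29.47  -9.12] norm 0.7779
```

Target candidates in the top view: grey punches 14 at (208,206), 22 at (155,210), 30 at (216,241) and 38 at (137,266). The look-alikes are orange at (270,138), purple at (368,150), the jar at (177,240) and the dark caliper wheel at (180,174). I chose the four grey ones; the close crop t1 confirmed their relative diameters and bright ring tops.

```bash
python3 -m handwheel '[[[1,0,0,0,1,0,1],[1,0,0,0,1,0,1],[1,0,0,0,1,0,1],[1,0,0,0,1,0,1],[1,0,0,0,1,0.3,1],[1,0,0,0,1,0.3,1],[1,0,0,0,1,0.3,1],[0.2,0,0,0,1,0.3,1],[0,0,0,0,1,0.3,1],[0,0,0,0,1,0.3,1],[0,0,0,0,1,0.3,1],[0,0,0,0,1,0.3,1]]]' 20
python3 -c "
from h import *
go((.634,.0757,.12))"
```

```text
time_s: 1.9
ee_pos: [0.3, -0.2985, 0.2228]
orientation: [0.197, 1.561, -0.198]
wrist_force: [1.1, 0.3, 0.1]
width: 0.087
t 1.9 tcp [ 0.3    -0.2985  0.2228] w 0.087 F [1.1 0.3 0.1]
turn rows [-0.    0.01  0.  ] shift now-axes [ 4.12 17.82  9.21] shift final-axes [ 4.11 17.82  9.22] norm 0.512
```

```bash
python3 -m handwheel '[[[0,0,0,0,1,0.5,1],[0,0,0,0,1,0.5,1],[0,0,0,0,1,0.5,1],[0,0,0,0,1,0.5,1],[0,0,0,0,1,0.5,1],[0,0,0,0,1,0.5,1],[0,0,0,0,1,0.5,1],[0,0,0,0,1,0.5,1],[0,0,0,0,1,0.5,1],[0,0,0,0,1,0.5,1],[0,0,0,0,1,0.5,1],[0,0,0,0,1,0.5,0.5]]]'
python3 -m handwheel '[[[0,0,0,0.3,1,0.5,0.5],[0,0,0,0.3,1,0.5,0.5],[0,0,0,0.5,1,0.5,0.5],[0,0,0,0.6,1,0.5,0.5],[0,0,0,0.6,1,0.6,0.5],[0,0,0,0.5,0.8,0.5,0.5],[0,0,0,0,0,0,0.5],[0,0,0,0,0,0,0.5]]]'
python3 - <<'E'
from h import *
go((.634,.0757,.12))
t=cap("top");s=cap("scene")
cv2.imwrite("pics/a.png",np.hstack([cv2.resize(t["image"][140:290,110:260],(400,400)),cv2.resize(s["image"][190:340,180:330],(400,400))]))
E
```

```text
time_s: 3.4
ee_pos: [0.5203, -0.0452, 0.2227]
orientation: [0.198, 1.561, -0.197]
wrist_force: [0.1, -0.5, 0.2]
width: 0.0824
time_s: 4.4
ee_pos: [0.6306, 0.0751, 0.1521]
orientation: [0.197, 1.563, -0.198]
wrist_force: [-0.4, -0.9, 0.2]
width: 0.0437
t 4.4 tcp [0.6306 0.0751 0.1521] w 0.0437 F [-0.4 -0.9  0.2]
turn rows [-0.   -0.01  0.01] shift now-axes [1.28 0.06 0.13] shift final-axes [1.28 0.06 0.13] norm 0.0323
```

View pics/a.png

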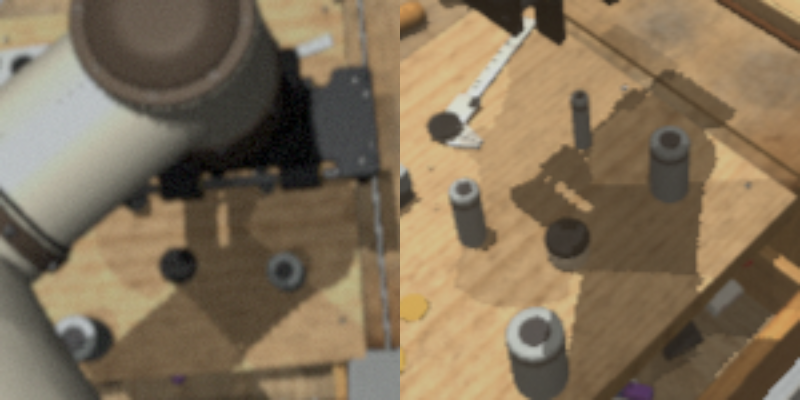

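Top: the arm hides the 14 punch. Scene: the fingers hang above and behind it, and the punch stands at crop (580,95). I'm lowering for a closer check.

```bash
python3 -m handwheel '[[[0,0,0,1,0.06,0.13,0.5],[0,0,0,1,0,0,0.5],[0,0,0,0.6,0,0,0.5],[0,0,0,0,0,0,0.5]]]'
python3 - <<'E'
from h import *
go((.634,.0757,.03))
s=cap("scene")
o,R=st();p=o["ee_pos"]
I=s["image"].copy()
print(proj(s,p),proj(s,(.634,.0757,.064)))
cv2.imwrite("pics/b.png",cv2.resize(I[160:280,190:340],(750,600),interpolation=cv2.INTER_CUBIC))
E
```

```text
time_s: 5.0
ee_pos: [0.6336, 0.0752, 0.087]
orientation: [0.197, 1.563, -0.198]
wrist_force: [0.1, -1.2, -0.3]
width: 0.0436
t 5.0 tcp [0.6336 0.0752 0.087 ] w 0.0436 F [ 0.1 -1.2 -0.3]
turn rows [-0.01 -0.02  0.01] shift now-axes [2.28 0.02 0.01] shift final-axes [2.28 0.02 0.01] norm 0.057
(np.float64(246.99393161249435), np.float64(217.89186327871795)) (np.float64(247.75227087866384), np.float64(225.90862056815064))
```

View pics/b.png

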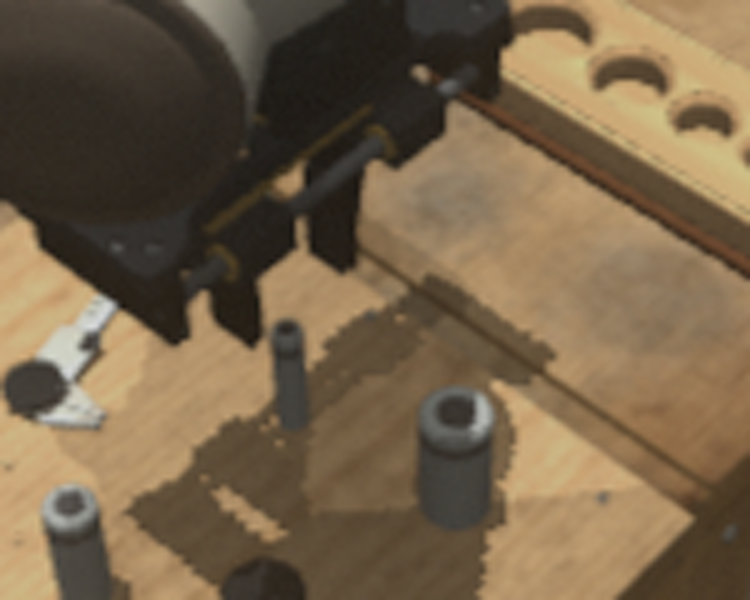

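Finger tips at crop (240,330) and (338,262) have their midpoint at full-image (248,219), which straddles the punch at x≈247. The projected TCP is (247,218), so alignment is good. Descending and closing.

```bash
python3 -m handwheel '[[[0,0,0,0.8,0,0,0.5],[0,0,0,0.8,0,0,0.5],[0,0,0,0.68,0,0,0.5],[0,0,0,0,0,0,0.5],[0,0,0,0,0,0,0],[0,0,0,0,0,0,0],[0,0,0,0,0,0,0],[0,0,0,0,0,0,0],[0,0,0,0,0,0,0]]]' 25
python3 -c "
from h import *
go((.634,.0757,.03))"
```

```text
time_s: 6.18
ee_pos: [0.6345, 0.0758, 0.031]
orientation: [0.197, 1.561, -0.197]
wrist_force: [-0.8, -0.4, 2.2]
width: 0.0134
t 6.17 tcp [0.6345 0.0758 0.031 ] w 0.0134 F [-0.8 -0.4  2.2]
turn rows [ 0.    0.01 -0.  ] shift now-axes [ 0.04 -0.01 -0.02] shift final-axes [ 0.04 -0.01 -0.02] norm 0.0011
```

```bash
python3 -m handwheel '[[[0,0,0,-0.4,0,0,0],[0,0,0,-1,0,0,0],[0,0,0,-1,0,0,0],[0,0,0,-1,0,0,0],[0,0,0,0,0,0,0]]]'
python3 - <<'E'
from h import *
go((*well(14),.116))
s=cap("scene")
cv2.imwrite("pics/c.png",cv2.resize(s["image"][130:280,170:340],(680,600),interpolation=cv2.INTER_CUBIC))
E
```

```text
time_s: 6.8
ee_pos: [0.6357, 0.0762, 0.1184]
orientation: [0.199, 1.557, -0.195]
wrist_force: [0.5, 0.6, -0.5]
width: 0.0133
t 6.8 tcp [0.6357 0.0762 0.1184] w 0.0133 F [ 0.5  0.6 -0.5]
turn rows [ 0.    0.05 -0.03] shift now-axes [ 0.05 -9.79 -2.84] shift final-axes [ 0.1  -9.79 -2.84] norm 0.2549
```

View pics/c.png

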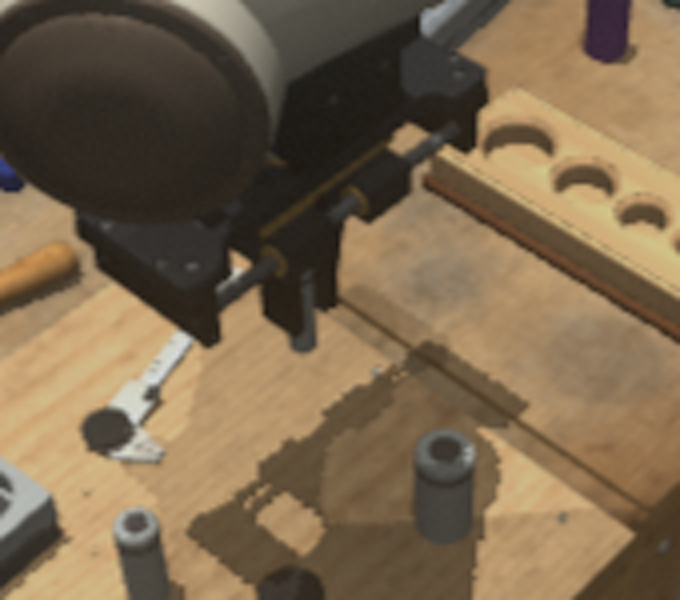

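The punch is held upright at crop (303,310). Next, over the stand.

```bash
python3 -m handwheel '[[[0,0,0,0,-0.5,-0.15,0],[0,0,0,0,-1,-0.29,0],[0,0,0,0,-1,-0.29,0],[0,0,0,0,-1,-0.29,0],[0,0,0,0,-1,-0.29,0],[0,0,0,0,-1,-0.29,0],[0,0,0,0,-1,-0.29,0],[0,0,0,0,-1,-0.29,0],[0,0,0,0,-1,-0.29,0],[0,0,0,0,-1,-0.29,0],[0,0,0,0,-0.3,-0.09,0],[0,0,0,0,0,0,0]]]'
python3 - <<'E'
from h import *
go((*well(14),.116))
s=cap("scene");t=cap("top")
cv2.imwrite("pics/d.png",np.hstack([cv2.resize(s["image"][100:250,250:400],(400,400),interpolation=cv2.INTER_CUBIC),cv2.resize(t["image"][140:290,240:390],(400,400),interpolation=cv2.INTER_CUBIC)]))
E
```

```text
time_s: 8.35
ee_pos: [0.5041, -0.1444, 0.1157]
orientation: [0.198, 1.561, -0.198]
wrist_force: [0.1, 1.1, -0.6]
width: 0.0131
t 8.35 tcp [ 0.5041 -0.1444  0.1157] w 0.0131 F [ 0.1  1.1 -0.6]
turn rows [-0.01  0.01 -0.  ] shift now-axes [-0.01  0.06  0.06] shift final-axes [-0.01  0.06  0.06] norm 0.0023
```

View pics/d.png

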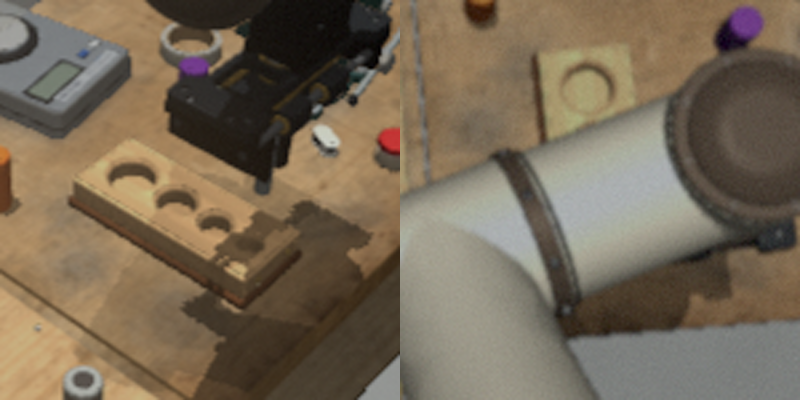

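Scene: the punch bottom is at crop (262,188), above the smallest well at (250,245). In the top view the arm hides it. Lowering partway for a check.

```bash
python3 -m handwheel '[[[0,0,0,0.8,0.06,0.06,0],[0,0,0,0.8,0,0,0],[0,0,0,0,0,0,0],[0,0,0,0,0,0,0]]]'
python3 - <<'E'
from h import *
go((*well(14),.042))
s=cap("scene")
for z in(.032,.046): print(z,[(np.array(proj(s,(*well(k),z)))-[290,100]).dot(np.eye(2)*8).round(0).tolist() for k in WELL])
I=s["image"][100:175,290:390]
cv2.imwrite("pics/e.png",cv2.resize(cv2.convertScaleAbs(I,alpha=1.5),(800,600),interpolation=cv2.INTER_CUBIC))
E
```

```text
time_s: 8.95
ee_pos: [0.5069, -0.1424, 0.0761]
orientation: [0.196, 1.561, -0.197]
wrist_force: [-1.1, -0.4, -0.5]
width: 0.0136
t 8.95 tcp [ 0.5069 -0.1424  0.0761] w 0.0136 F [-1.1 -0.4 -0.5]
turn rows [0.01 0.01 0.  ] shift now-axes [ 1.37 -0.04 -0.03] shift final-axes [ 1.37 -0.04 -0.03] norm 0.0342
0.032 [[435.0, 723.0], [333.0, 666.0], [215.0, 599.0], [80.0, 523.0]]
0.046 [[440.0, 688.0], [338.0, 631.0], [218.0, 564.0], [82.0, 488.0]]
```

```bash
python3 - <<'E'
from h import *
s=cap("scene")
I=s["image"][140:215,290:390]
cv2.imwrite("pics/e2.png",cv2.resize(cv2.convertScaleAbs(I,alpha=1.5),(800,600),interpolation=cv2.INTER_CUBIC))
for z in(.032,.046): print(z,[((np.array(proj(s,(*well(k),z)))-[290,140])*8).round(0).tolist() for k in WELL])
E
```

```text
0.032 [[435.0, 403.0], [333.0, 346.0], [215.0, 279.0], [80.0, 203.0]]
0.046 [[440.0, 368.0], [338.0, 311.0], [218.0, 244.0], [82.0, 168.0]]
```

View pics/e2.png

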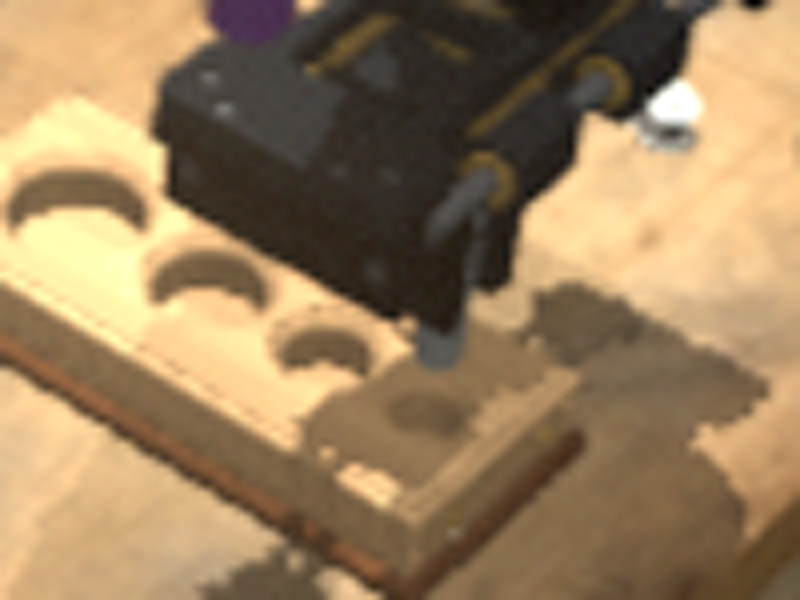

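Scene: the punch bottom is at crop (440,358), over the mouth at (430,410). The wells lie about 1 px left of my projection, so I'm shifting the stand estimate by about 1 mm.

```bash
sed -i 's/SC=np.array(.*/SC=np.array([.5768,-.1602])/' h.py; python3 -c "
from h import *
go((*well(14),.042))"
python3 -m handwheel '[[[0,0,0,0.3,0,0,0],[0,0,0,0.4,0,0,0],[0,0,0,0.2,0,0,0],[0,0,0,0.2,0,0,0]]]'
python3 -c "
from h import *
go((*well(14),.042))"
```

```text
t 9.05 tcp [ 0.507  -0.1426  0.0765] w 0.0132 F [ 0.1  1.2 -0.9]
turn rows [ 0.    0.02 -0.  ] shift now-axes [ 1.38  0.01 -0.  ] shift final-axes [1.38 0.01 0.  ] norm 0.0345
time_s: 9.55
ee_pos: [0.506, -0.1428, 0.0475]
orientation: [0.197, 1.562, -0.198]
wrist_force: [0.3, 0.5, -0.5]
width: 0.0132
t 9.55 tcp [ 0.506  -0.1428  0.0475] w 0.0132 F [ 0.3  0.5 -0.5]
turn rows [-0.   -0.01  0.  ] shift now-axes [0.22 0.03 0.04] shift final-axes [0.22 0.03 0.04] norm 0.0056
```

```bash
python3 -m handwheel '[[[0,0,0,0.1,0,0,0],[0,0,0,0.06,0,0,0],[0,0,0,0,0,0,0]]]'
python3 -m handwheel '[[[0,0,0,0.06,0,0,0],[0,0,0,0,0,0,0]]]'
```

```text
time_s: 9.93
ee_pos: [0.5062, -0.1427, 0.0441]
orientation: [0.197, 1.562, -0.197]
wrist_force: [0.2, -0.5, -0.5]
width: 0.0129
time_s: 10.18
ee_pos: [0.5061, -0.1427, 0.0426]
orientation: [0.197, 1.562, -0.197]
wrist_force: [0.4, 0.0, -1.1]
width: 0.0132
```

```bash
python3 - <<'E'
from h import *
s=cap("scene")
I=s["image"][140:215,290:390]
cv2.imwrite("pics/f.png",cv2.resize(cv2.convertScaleAbs(I,alpha=1.5),(800,600),interpolation=cv2.INTER_CUBIC))
E
```

```text
(no output)
```

View pics/f.png

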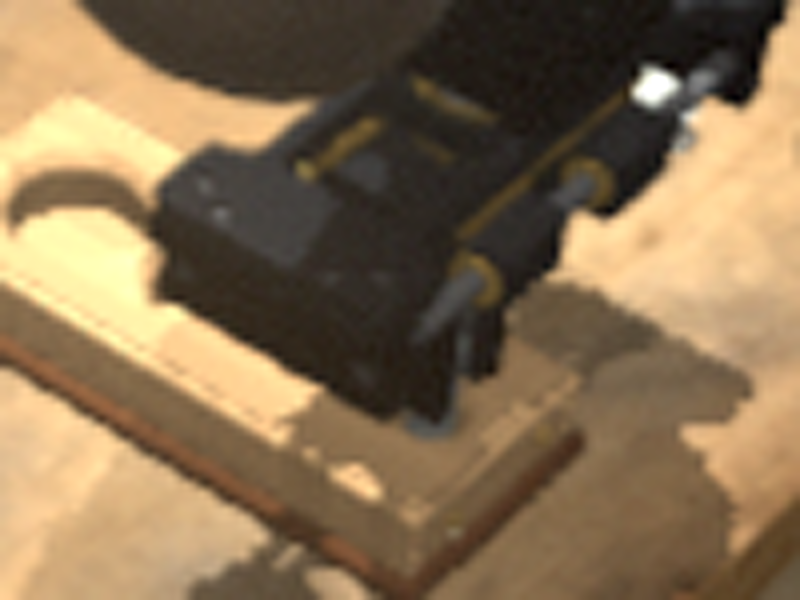

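The punch is inside the mouth at (432,425). Continuing down until contact.

```bash
for i in 1 2 ; do :; done; python3 -m handwheel '[[[0,0,0,0.06,0,0,0],[0,0,0,0,0,0,0]]]' | grep -E "ee|wrist"
python3 -m handwheel '[[[0,0,0,0.05,0,0,0],[0,0,0,0,0,0,0]]]' | grep -E "ee|wrist"
```

```text
ee_pos: [0.506, -0.1427, 0.0409]
wrist_force: [0.6, 0.4, -1.0]
ee_pos: [0.506, -0.1427, 0.0397]
wrist_force: [-0.7, 0.6, -1.0]
```

```bash
python3 -m handwheel '[[[0,0,0,0.04,0,0,0],[0,0,0,0,0,0,0]]]' | grep -E "ee|wrist"
python3 -m handwheel '[[[0,0,0,0.04,0,0,0],[0,0,0,0,0,0,0]]]' | grep -E "ee|wrist"
```

```text
ee_pos: [0.506, -0.1428, 0.0387]
wrist_force: [-0.4, -0.3, -0.8]
ee_pos: [0.506, -0.1427, 0.0377]
wrist_force: [0.3, 0.5, -0.3]
```

```bash
python3 -m handwheel '[[[0,0,0,0.03,0,0,0],[0,0,0,0,0,0,0]]]' | grep -E "ee|wrist"
python3 -m handwheel '[[[0,0,0,0.03,0,0,0],[0,0,0,0,0,0,0]]]' | grep -E "ee|wrist"
```

```text
ee_pos: [0.5061, -0.1427, 0.037]
wrist_force: [1.0, 0.3, -0.2]
ee_pos: [0.5063, -0.1428, 0.0367]
wrist_force: [-1.2, 0.3, 3.7]
```

Contact (Fz +3.7 N) at TCP z 0.0367, so the punch is on the well floor. The board is therefore about 6 mm high. Releasing.

```bash
python3 -m handwheel '[[[0,0,0,0,0,0,0.3],[0,0,0,0,0,0,0.3],[0,0,0,0,0,0,0.3],[0,0,0,0,0,0,0.3],[0,0,0,-0.5,0,0,0.3],[0,0,0,-1,0,0,0.3],[0,0,0,-1,0,0,0.3],[0,0,0,-1,0,0,0.4],[0,0,0,0,0,0,0.5]]]'
python3 - <<'E'
from h import *
go((.6648,.1908,.118))
s=cap("scene")
cv2.imwrite("pics/g.png",cv2.resize(cv2.convertScaleAbs(s["image"][120:210,280:400],alpha=1.4),(800,600),interpolation=cv2.INTER_CUBIC))
E
```

```text
time_s: 12.85
ee_pos: [0.5078, -0.1428, 0.1266]
orientation: [0.197, 1.556, -0.197]
wrist_force: [0.6, -0.2, -0.4]
width: 0.0379
t 12.85 tcp [ 0.5078 -0.1428  0.1266] w 0.0379 F [ 0.6 -0.2 -0.4]
turn rows [ 0.    0.07 -0.01] shift now-axes [ 0.38 14.49  2.77] shift final-axes [ 0.35 14.49  2.76] norm 0.3688
```

View pics/g.png

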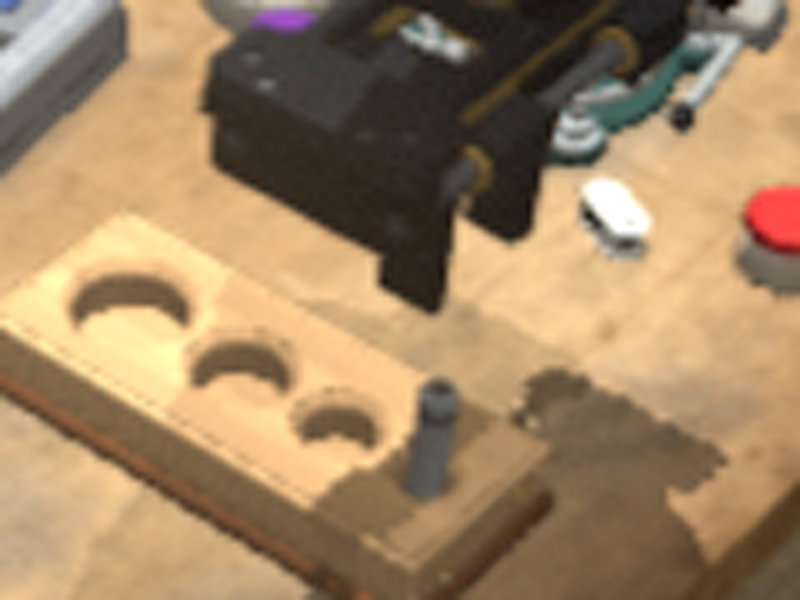

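The 14 mm punch stands upright in the smallest well at crop (432,440). Next is the 22 mm punch.

```bash
python3 -m handwheel '[[[0,0,0,0,0.6,0.1,0.5],[0,0,0,0,1,0.2,0.5],[0,0,0,0,1,0.2,0.5],[0,0,0,0,1,0.2,0.5],[0,0,0,0,1,0.2,0.5],[0,0,0,0,1,0.2,0.5],[0,0,0,0,1,0.2,0.5],[0,0,0,0,1,0.2,0.5],[0,0,0,0,1,0.2,0.5],[0,0,0,0,1,0.2,0.5],[0,0,0,0,1,0.2,0.5],[0,0,0,0,1,0.2,0.5]]]' >/dev/null
python3 -m handwheel '[[[0,0,0,0,1,0.2,0.5],[0,0,0,0,1,0.2,0.5],[0,0,0,0.3,0.8,0.1,0.5],[0,0,0,0,0,0,0.5],[0,0,0,0,0,0,0.5]]]' >/dev/null
python3 -c "
from h import *
go((.6648,.1908,.092))"
```

```text
t 15.03 tcp [0.6631 0.1882 0.1159] w 0.0435 F [0.4 0.2 0.2]
turn rows [-0.   -0.01  0.01] shift now-axes [0.95 0.12 0.04] shift final-axes [0.95 0.12 0.04] norm 0.0241
```

```bash
python3 -m handwheel '[[[0,0,0,0.6,0.12,0.04,0.5],[0,0,0,0.35,0,0,0.5],[0,0,0,0,0,0,0.5]]]' >/dev/null
python3 - <<'E'
from h import *
go((.6648,.1908,.035))
s=cap("scene")
cv2.imwrite("pics/i.png",cv2.resize(cv2.convertScaleAbs(s["image"][190:310,140:300],alpha=1.4),(800,600),interpolation=cv2.INTER_CUBIC))
E
```

```text
t 15.4 tcp [0.6643 0.1904 0.091 ] w 0.0437 F [-0.2 -0.3 -0.3]
turn rows [-0.01 -0.03  0.02] shift now-axes [2.24 0.02 0.02] shift final-axes [2.24 0.02 0.01] norm 0.056
```

View pics/i.png

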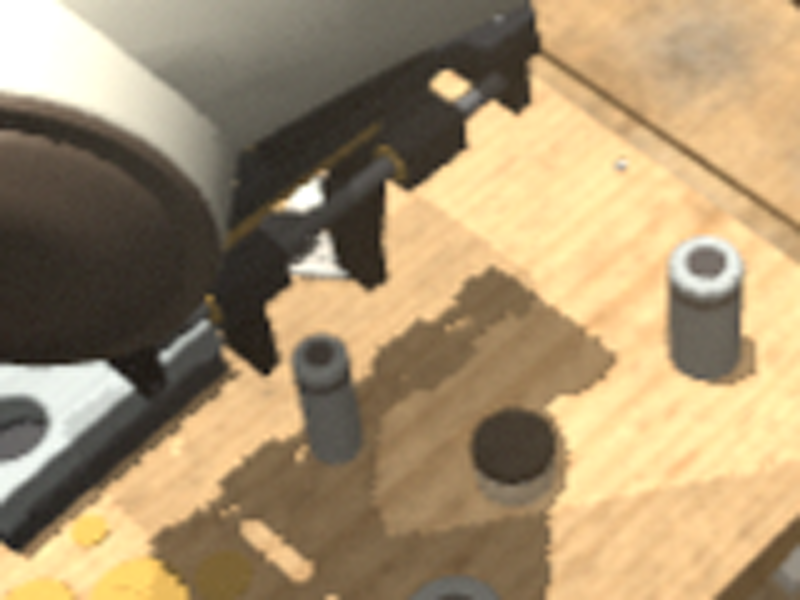

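Fingers at crop (255,355) and (368,275) straddle the punch axis, which extrapolates to (317,315). The right-hand fingers clear the block and jar. Grasping.

```bash
python3 -m handwheel '[[[0,0,0,0.8,0,0,0.5],[0,0,0,0.8,0,0,0.5],[0,0,0,0.7,0,0,0.5],[0,0,0,0,0,0,0.5],[0,0,0,0,0,0,0],[0,0,0,0,0,0,0],[0,0,0,0,0,0,0],[0,0,0,0,0,0,0],[0,0,0,0,0,0,0]]]' 30
python3 -m handwheel '[[[0,0,0,-0.4,0,0,0],[0,0,0,-1,0,0,0],[0,0,0,-1,0,0,0],[0,0,0,-1,0,0,0],[0,0,0,0,0,0,0],[0,0,0,0,0,0,0]]]'
python3 - <<'E'
from h import *
go((*well(22),.126))
s=cap("scene")
cv2.imwrite("pics/j.png",cv2.resize(cv2.convertScaleAbs(s["image"][160:310,130:330],alpha=1.4),(800,600),interpolation=cv2.INTER_CUBIC))
E
```

```text
time_s: 16.58
ee_pos: [0.6656, 0.1913, 0.0358]
orientation: [0.198, 1.561, -0.197]
wrist_force: [-1.2, -0.1, 2.3]
width: 0.021
time_s: 17.32
ee_pos: [0.6642, 0.1909, 0.1186]
orientation: [0.197, 1.564, -0.199]
wrist_force: [0.0, 0.2, -1.4]
width: 0.021
t 17.32 tcp [0.6642 0.1909 0.1186] w 0.021 F [ 0.   0.2 -1.4]
turn rows [-0.01 -0.03  0.01] shift now-axes [ -0.28 -14.47  -1.32] shift final-axes [ -0.3  -14.47  -1.33] norm 0.3634
```

View pics/j.png

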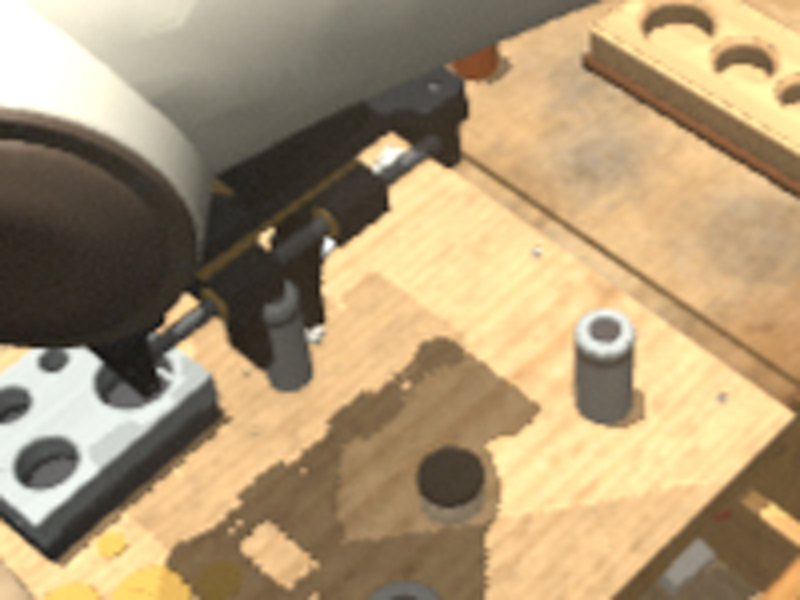

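Held (width 21 mm) at crop (288,340). Over to the second well.

```bash
python3 -m handwheel '[[[0,0,0,-0.3,-0.5,-0.05,0],[0,0,0,0,-1,-0.09,0],[0,0,0,0,-1,-0.09,0],[0,0,0,0,-1,-0.09,0],[0,0,0,0,-1,-0.09,0],[0,0,0,0,-1,-0.09,0],[0,0,0,0,-1,-0.09,0],[0,0,0,0,-1,-0.09,0],[0,0,0,0,-1,-0.09,0],[0,0,0,0,-1,-0.09,0],[0,0,0,0,-1,-0.09,0],[0,0,0,0,-1,-0.09,0]]]' >/dev/null
python3 -m handwheel '[[[0,0,0,0,-1,-0.09,0],[0,0,0,0,-1,-0.1,0],[0,0,0,0,-0.7,-0.1,0],[0,0,0,0,-0.27,0,0],[0,0,0,0,0,0,0],[0,0,0,0,0,0,0]]]'
python3 - <<'E'
from h import *
go((*well(22),.078))
E
```

```text
time_s: 19.62
ee_pos: [0.5433, -0.1505, 0.1276]
orientation: [0.197, 1.562, -0.197]
wrist_force: [-0.4, -0.3, -1.3]
width: 0.021
t 19.62 tcp [ 0.5433 -0.1505  0.1276] w 0.021 F [-0.4 -0.3 -1.3]
turn rows [ 0.01  0.   -0.  ] shift now-axes [ 1.98 -0.04 -0.05] shift final-axes [ 1.98 -0.04 -0.05] norm 0.0496
```

```bash
python3 -m handwheel '[[[0,0,0,0.8,-0.04,-0.05,0],[0,0,0,0.8,0,0,0],[0,0,0,0.3,0,0,0],[0,0,0,0,0,0,0],[0,0,0,0,0,0,0]]]' >/dev/null
python3 - <<'E'
from h import *
go((*well(22),.042))
s=cap("scene")
for z in(.032,.048): print(z,((np.array(proj(s,(*well(22),z)))-[290,140])*8).round(0).tolist())
cv2.imwrite("pics/k.png",cv2.resize(cv2.convertScaleAbs(s["image"][140:215,290:390],alpha=1.5),(800,600),interpolation=cv2.INTER_CUBIC))
E
```

```text
t 20.25 tcp [ 0.5423 -0.1515  0.0809] w 0.0213 F [ 0.2  0.2 -1.6]
turn rows [ 0.    0.02 -0.  ] shift now-axes [ 1.55  0.   -0.02] shift final-axes [ 1.55  0.   -0.02] norm 0.0389
0.032 [329.0, 347.0]
0.048 [334.0, 307.0]
```

View pics/k.png

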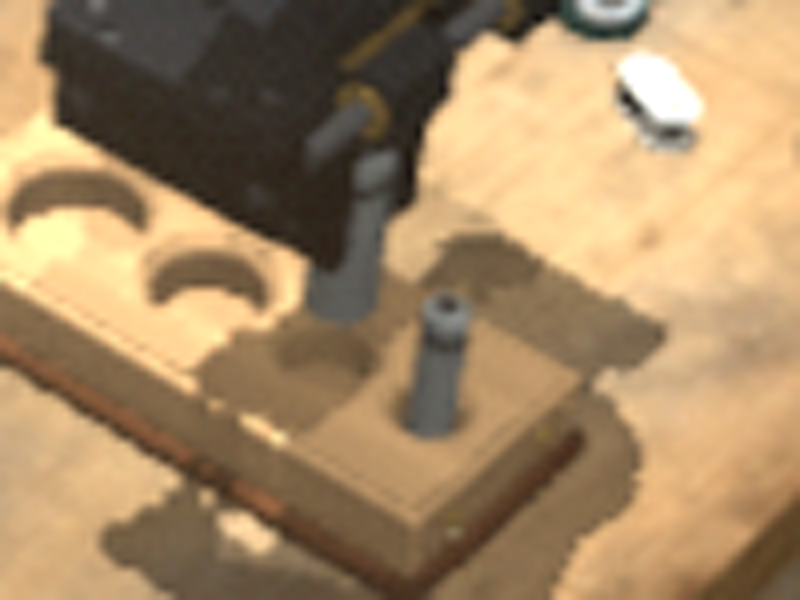

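Punch bottom is at (342,303), against a well centre of about (325,350) that extrapolates to (332,302). It needs about 2 mm toward +x/+y.

```bash
python3 -m handwheel '[[[0,0,0,0.2,0.06,0.06,0],[0,0,0,0.4,0,0,0],[0,0,0,0.4,0,0,0],[0,0,0,0.15,0,0,0],[0,0,0,0.1,0,0,0],[0,0,0,0,0,0,0]]]'
python3 -m handwheel '[[[0,0,0,0.08,0,0,0],[0,0,0,0,0,0,0]]]'|grep -E "ee|wrist"
python3 -m handwheel '[[[0,0,0,0.04,0,0,0],[0,0,0,0,0,0,0]]]'|grep -E "ee|wrist"
```

```text
time_s: 21.05
ee_pos: [0.5433, -0.1506, 0.0487]
orientation: [0.197, 1.562, -0.198]
wrist_force: [-0.6, 0.4, -1.7]
width: 0.0213
ee_pos: [0.5433, -0.1505, 0.0468]
wrist_force: [0.3, 0.3, -1.7]
ee_pos: [0.5433, -0.1505, 0.0458]
wrist_force: [-0.0, -0.2, -2.6]
```

```bash
python3 -m handwheel '[[[0,0,0,0.06,0,0,0],[0,0,0,0,0,0,0]]]'|grep -E "ee|wrist"
python3 -m handwheel '[[[0,0,0,0.04,0,0,0],[0,0,0,0,0,0,0]]]'|grep -E "ee|wrist"
python3 -m handwheel '[[[0,0,0,0.03,0,0,0],[0,0,0,0,0,0,0]]]'|grep -E "ee|wrist"
```

```text
ee_pos: [0.5432, -0.1505, 0.0441]
wrist_force: [0.4, 0.9, -1.9]
ee_pos: [0.5433, -0.1505, 0.0432]
wrist_force: [0.1, -0.6, -1.6]
ee_pos: [0.5433, -0.1505, 0.0425]
wrist_force: [0.2, 0.8, -2.2]
```

```bash
python3 -m handwheel '[[[0,0,0,0.03,0,0,0],[0,0,0,0,0,0,0]]]'|grep -E "ee|wrist"
python3 -m handwheel '[[[0,0,0,0.03,0,0,0],[0,0,0,0,0,0,0]]]'|grep -E "ee|wrist"
```

```text
ee_pos: [0.5434, -0.1505, 0.0418]
wrist_force: [0.1, -0.5, -2.2]
ee_pos: [0.5436, -0.1506, 0.0417]
wrist_force: [-1.5, 0.7, 3.7]
```

Contact at z 0.0417. Releasing and rising.

```bash
python3 -m handwheel '[[[0,0,0,0,0,0,0.4],[0,0,0,0,0,0,0.4],[0,0,0,0,0,0,0.4],[0,0,0,0,0,0,0.4],[0,0,0,-0.5,0,0,0.4],[0,0,0,-1,0,0,0.4],[0,0,0,-1,0,0,0.5],[0,0,0,-1,0,0,0.6],[0,0,0,0,0,0,0.6]]]'
python3 - <<'E'
from h import *
go((.5537,.0833,.12))
s=cap("scene")
cv2.imwrite("pics/l.png",cv2.resize(cv2.convertScaleAbs(s["image"][120:210,280:400],alpha=1.4),(800,600),interpolation=cv2.INTER_CUBIC))
E
```

```text
time_s: 23.92
ee_pos: [0.545, -0.1506, 0.1316]
orientation: [0.197, 1.556, -0.197]
wrist_force: [0.6, 0.5, 0.9]
width: 0.0504
t 23.93 tcp [ 0.545  -0.1506  0.1316] w 0.0504 F [0.6 0.5 0.9]
turn rows [ 0.    0.07 -0.01] shift now-axes [ 0.46  9.15 -1.99] shift final-axes [ 0.46  9.15 -1.99] norm 0.2344
```

View pics/l.png

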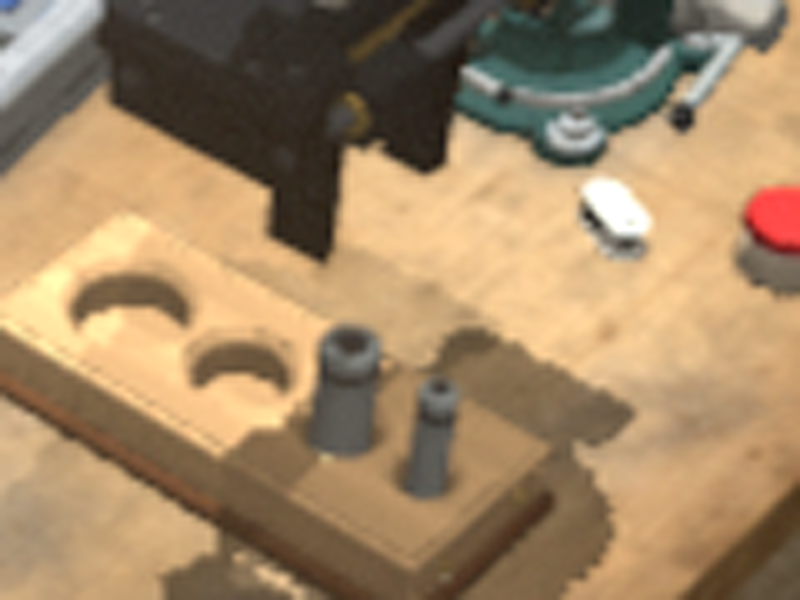

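Both punches are upright: 22 at crop (345,390), 14 at (432,440). Now the 30 mm.

```bash
python3 -m handwheel '[[[0,0,0,0,0.6,-0.2,0.6],[0,0,0,0,1,-0.2,0.6],[0,0,0,0,1,-0.2,0.6],[0,0,0,0,1,-0.2,0.6],[0,0,0,0,1,-0.2,0.6],[0,0,0,0,1,-0.2,0.6],[0,0,0,0,1,-0.2,0.6],[0,0,0,0,1,-0.2,0.6],[0,0,0,0,1,-0.2,0.6],[0,0,0,0.4,0.6,-0.2,0.6],[0,0,0,0,0,0,0.6],[0,0,0,0,0,0,0.6]]]' >/dev/null
python3 -c "
from h import *
go((.5537,.0833,.092))"
```

```text
t 25.48 tcp [0.5517 0.0842 0.118 ] w 0.0526 F [-0.  -0.2  0.1]
turn rows [-0.   -0.01  0.01] shift now-axes [ 1.04 -0.02  0.09] shift final-axes [ 1.04 -0.02  0.09] norm 0.0261
```

```bash
python3 -m handwheel '[[[0,0,0,0.6,-0.02,0.08,0.6],[0,0,0,0.4,0,0,0.6],[0,0,0,0,0,0,0.6],[0,0,0,0,0,0,0.6]]]' >/dev/null
python3 - <<'E'
from h import *
go((.5537,.0833,.035))
s=cap("scene")
cv2.imwrite("pics/m.png",cv2.resize(cv2.convertScaleAbs(s["image"][170:290,200:360],alpha=1.4),(800,600),interpolation=cv2.INTER_CUBIC))
E
```

```text
t 25.98 tcp [0.5541 0.0836 0.0935] w 0.0522 F [ 0.1 -0.3  0.8]
turn rows [-0.  0.  0.] shift now-axes [ 2.34 -0.01 -0.02] shift final-axes [ 2.34 -0.01 -0.01] norm 0.0585
```

View pics/m.png

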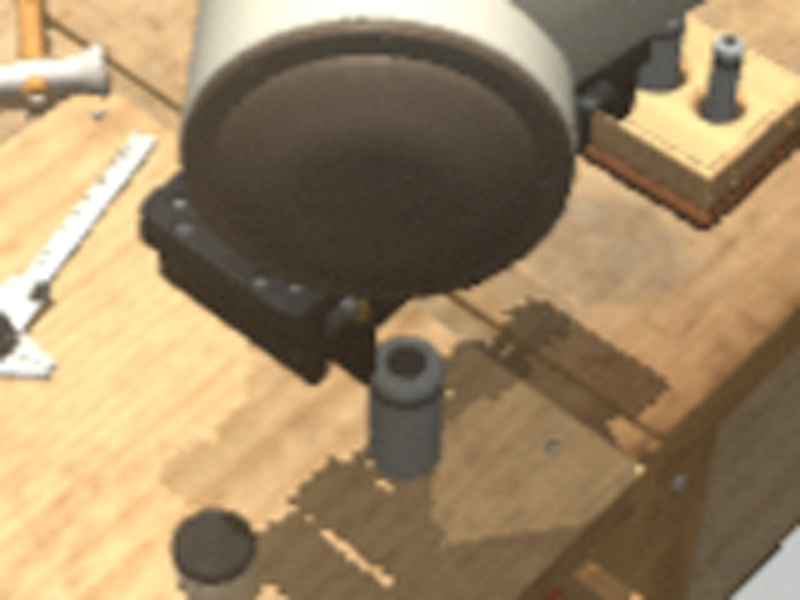

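The +y finger tip shows at crop (365,380) and the other is hidden behind the punch at (405,405). That agrees with the measured position, with 11 mm clearance each side. Descending.

```bash
python3 -m handwheel '[[[0,0,0,0.8,0,0,0.6],[0,0,0,0.5,0,0,0.6],[0,0,0,0,0,0,0.6]]]'|grep -E "ee|wrist"
python3 -m handwheel '[[[0,0,0,0.6,0,0,0.6],[0,0,0,0.47,0,0,0.6],[0,0,0,0,0,0,0.6],[0,0,0,0,0,0,0],[0,0,0,0,0,0,0],[0,0,0,0,0,0,0],[0,0,0,0,0,0,0],[0,0,0,0,0,0,0]]]' 40
python3 -m handwheel '[[[0,0,0,-0.4,0,0,0],[0,0,0,-1,0,0,0],[0,0,0,-1,0,0,0],[0,0,0,-1,0,0,0],[0,0,0,-0.3,0,0,0],[0,0,0,0,0,0,0]]]'
python3 - <<'E'
from h import *
go((*well(30)+[.001,.0008],.128))
s=cap("scene")
cv2.imwrite("pics/n.png",cv2.resize(cv2.convertScaleAbs(s["image"][170:290,200:360],alpha=1.4),(800,600),interpolation=cv2.INTER_CUBIC))
E
```

```text
ee_pos: [0.5534, 0.0835, 0.0603]
wrist_force: [-0.1, 0.4, -0.2]
time_s: 27.4
ee_pos: [0.5541, 0.0837, 0.0347]
orientation: [0.197, 1.561, -0.197]
wrist_force: [-1.0, -0.1, 2.2]
width: 0.0293
time_s: 28.15
ee_pos: [0.5536, 0.0838, 0.1266]
orientation: [0.198, 1.562, -0.197]
wrist_force: [-0.8, -0.0, -3.6]
width: 0.0287
t 28.15 tcp [0.5536 0.0838 0.1266] w 0.0287 F [-0.8 -0.  -3.6]
turn rows [-0.01 -0.   -0.  ] shift now-axes [-0.06 -9.18  3.68] shift final-axes [-0.06 -9.18  3.68] norm 0.2472
```

View pics/n.png

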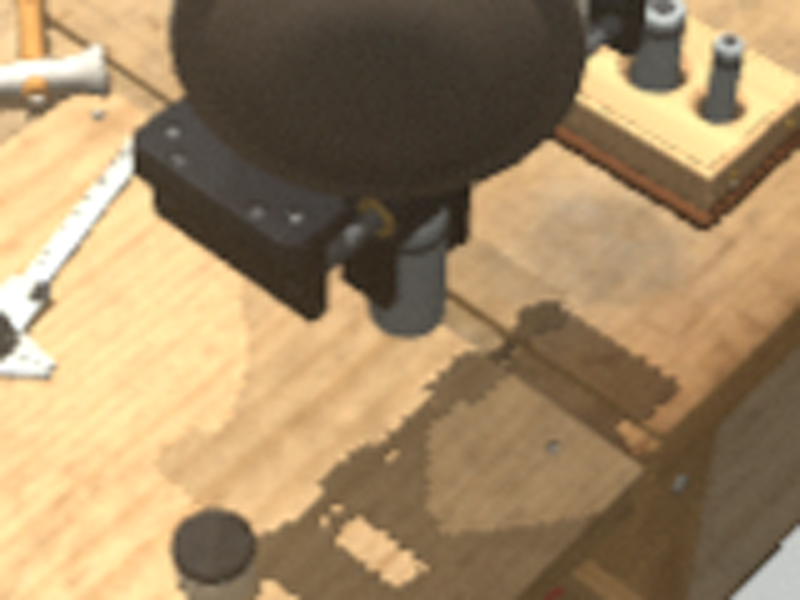

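```bash
python3 -m handwheel '[[[0,0,0,0,-0.5,0.2,0],[0,0,0,0,-1,0.4,0],[0,0,0,0,-1,0.4,0],[0,0,0,0,-1,0.4,0],[0,0,0,0,-1,0.4,0],[0,0,0,0,-1,0.4,0],[0,0,0,0,-1,0.4,0],[0,0,0,0,-1,0.4,0],[0,0,0,0,-1,0.4,0],[0,0,0,0,-0.68,0.28,0],[0,0,0,0,0,0,0],[0,0,0,0,0,0,0]]]' >/dev/null
python3 - <<'E'
from h import *
go((*well(30)+[.001,.0008],.08))
E
```

```text
t 29.7 tcp [ 0.5856 -0.1613  0.1264] w 0.0291 F [-0.1 -0.1 -2.6]
turn rows [-0.   -0.01 -0.  ] shift now-axes [ 1.85 -0.    0.  ] shift final-axes [ 1.85 -0.   -0.  ] norm 0.0464
```

```bash
python3 -m handwheel '[[[0,0,0,0.8,0,0,0],[0,0,0,0.8,0,0,0],[0,0,0,0.2,0,0,0],[0,0,0,0,0,0,0],[0,0,0,0,0,0,0]]]' >/dev/null
python3 - <<'E'
from h import *
go((*well(30)+[.001,.0008],.042))
s=cap("scene")
o,R=st();p=o["ee_pos"]
for P in ((*well(30)+[.001,.0008],.032),p-[0,0,.0287]): print(((np.array(proj(s,P))-[270,130])*8).round(0).tolist())
cv2.imwrite("pics/o.png",cv2.resize(cv2.convertScaleAbs(s["image"][130:205,270:370],alpha=1.5),(800,600),interpolation=cv2.INTER_CUBIC))
E
```

```text
t 30.32 tcp [ 0.5867 -0.1613  0.0828] w 0.029 F [-0.1  0.3 -2.4]
turn rows [ 0.    0.02 -0.  ] shift now-axes [ 1.63 -0.02 -0.05] shift final-axes [ 1.63 -0.02 -0.04] norm 0.0408
[366.0, 360.0]
[367.0, 304.0]
```

View pics/o.png

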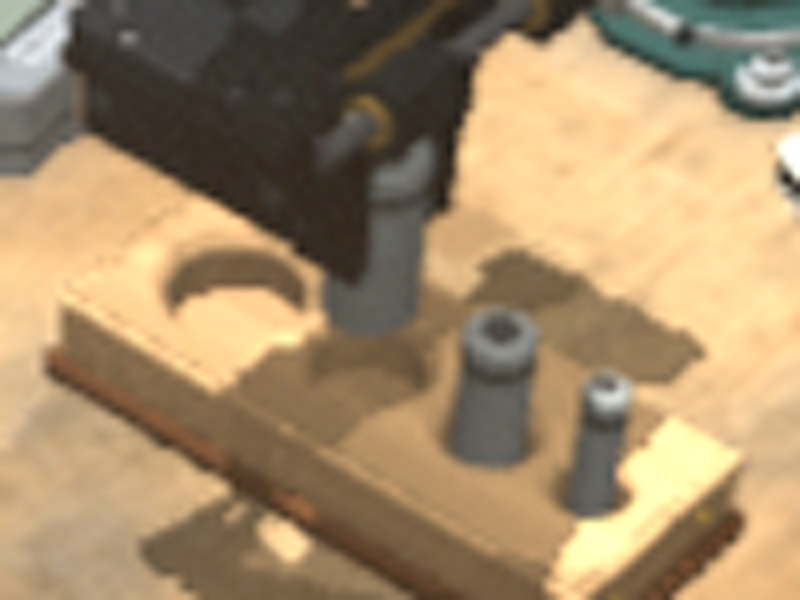

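Punch bottom centre (369,308) sits over the mouth, centred around (367,362). This matches the projections (367,304) and (366,360), so it is aligned. Lowering.

```bash
python3 -m handwheel '[[[0,0,0,0.3,0,-0.03,0],[0,0,0,0.4,0,0,0],[0,0,0,0.4,0,0,0],[0,0,0,0.2,0,0,0],[0,0,0,0.08,0,0,0],[0,0,0,0,0,0,0]]]'
python3 -m handwheel '[[[0,0,0,0.08,0,0,0],[0,0,0,0,0,0,0]]]'|grep -E "ee|wrist"
python3 -m handwheel '[[[0,0,0,0.06,0,0,0],[0,0,0,0,0,0,0]]]'|grep -E "ee|wrist"
```

```text
time_s: 31.12
ee_pos: [0.5853, -0.1613, 0.0472]
orientation: [0.197, 1.562, -0.197]
wrist_force: [0.0, 0.6, -3.0]
width: 0.0292
ee_pos: [0.5852, -0.1613, 0.0454]
wrist_force: [-0.2, 0.1, -2.5]
ee_pos: [0.5851, -0.1613, 0.0437]
wrist_force: [-0.1, -0.2, -3.4]
```

```bash
python3 -m handwheel '[[[0,0,0,0.05,0,0,0],[0,0,0,0,0,0,0]]]'|grep -E "ee|wrist"
python3 -m handwheel '[[[0,0,0,0.03,0,0,0],[0,0,0,0,0,0,0]]]'|grep -E "ee|wrist"
python3 -m handwheel '[[[0,0,0,0.03,0,0,0],[0,0,0,0,0,0,0]]]'|grep -E "ee|wrist"
```

```text
ee_pos: [0.5851, -0.1613, 0.0424]
wrist_force: [0.1, 0.1, -3.9]
ee_pos: [0.5852, -0.1613, 0.0417]
wrist_force: [-0.9, 0.2, -2.5]
ee_pos: [0.5852, -0.1613, 0.041]
wrist_force: [0.3, 0.6, -3.8]
```

```bash
python3 -m handwheel '[[[0,0,0,0.02,0,0,0],[0,0,0,0,0,0,0]]]'|grep -E "ee|wrist"
python3 -m handwheel '[[[0,0,0,0.02,0,0,0],[0,0,0,0,0,0,0]]]'|grep -E "ee|wrist"
```

```text
ee_pos: [0.5853, -0.1613, 0.0407]
wrist_force: [-0.5, -0.1, -2.6]
ee_pos: [0.5854, -0.1613, 0.0406]
wrist_force: [-0.3, -0.2, 0.6]
```

Contact at 0.0406. Releasing.

```bash
python3 -m handwheel '[[[0,0,0,0,0,0,0.5],[0,0,0,0,0,0,0.5],[0,0,0,0,0,0,0.5],[0,0,0,0,0,0,0.5],[0,0,0,-0.5,0,0,0.5],[0,0,0,-1,0,0,0.5],[0,0,0,-1,0,0,0.6],[0,0,0,-1,0,0,0.7],[0,0,0,0,0,0,0.7]]]'
python3 - <<'E'
from h import *
go((.5595,.264,.12))
s=cap("scene")
cv2.imwrite("pics/p.png",cv2.resize(cv2.convertScaleAbs(s["image"][120:210,270:390],alpha=1.4),(800,600),interpolation=cv2.INTER_CUBIC))
E
```

```text
time_s: 34.0
ee_pos: [0.587, -0.1615, 0.1308]
orientation: [0.197, 1.555, -0.197]
wrist_force: [0.7, 0.2, -0.6]
width: 0.0591
t 34.0 tcp [ 0.587  -0.1615  0.1308] w 0.0591 F [ 0.7  0.2 -0.6]
turn rows [ 0.    0.07 -0.01] shift now-axes [ 0.42 16.21 -5.29] shift final-axes [ 0.43 16.21 -5.3 ] norm 0.4265
```

View pics/p.png

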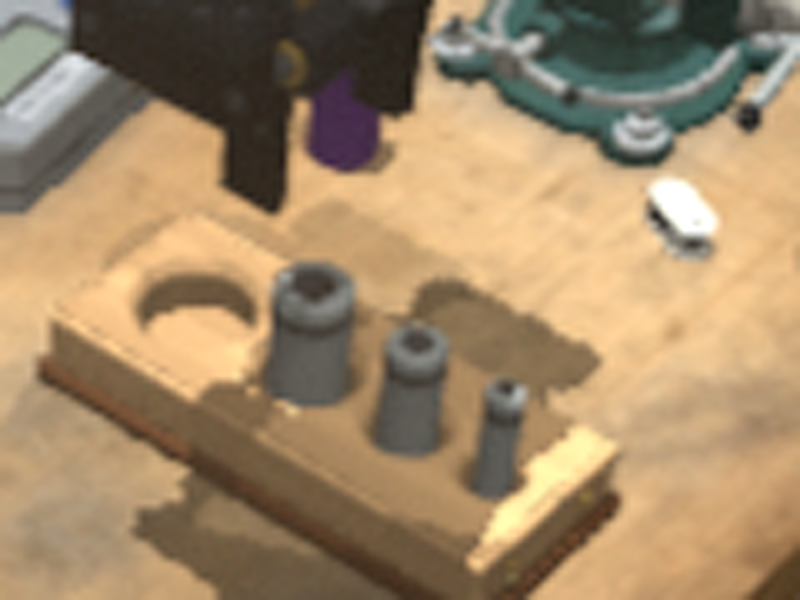

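Three are home; 30 at crop (312,335). Now the 38 mm.

```bash
python3 -m handwheel '[[[0,0,0,0,0.6,-0.2,0.7],[0,0,0,0,1,-0.33,0.7],[0,0,0,0,1,-0.33,0.7],[0,0,0,0,1,-0.33,0.7],[0,0,0,0,1,-0.33,0.7],[0,0,0,0,1,-0.33,0.7],[0,0,0,0,1,-0.33,0.7],[0,0,0,0,1,-0.33,0.7],[0,0,0,0,1,-0.33,0.7],[0,0,0,0,1,-0.33,0.7],[0,0,0,0,1,-0.33,0.7],[0,0,0,0,1,-0.33,0.7]]]' >/dev/null
python3 -m handwheel '[[[0,0,0,0,1,-0.33,0.7],[0,0,0,0,1,-0.33,0.7],[0,0,0,0,1,-0.33,0.7],[0,0,0,0,1,-0.33,0.7],[0,0,0,0.4,0.6,-0.2,0.7],[0,0,0,0,0,0,0.7],[0,0,0,0,0,0,0.7]]]' >/dev/null
python3 -c "
from h import *
go((.5595,.264,.092))"
```

```text
t 36.42 tcp [0.5562 0.2637 0.1171] w 0.0611 F [ 0.7 -0.4 -0.1]
turn rows [-0.01 -0.01  0.01] shift now-axes [1.   0.05 0.12] shift final-axes [1.   0.05 0.12] norm 0.0253
```

```bash
python3 -m handwheel '[[[0,0,0,0.6,0.03,0.12,0.7],[0,0,0,0.4,0,0,0.7],[0,0,0,0,0,0,0.7],[0,0,0,0,0,0,0.7]]]' >/dev/null
python3 - <<'E'
from h import *
go((.5595,.264,.035))
s=cap("scene")
cv2.imwrite("pics/q.png",cv2.resize(cv2.convertScaleAbs(s["image"][225:345,140:300],alpha=1.4),(800,600),interpolation=cv2.INTER_CUBIC))
E
```

```text
t 36.92 tcp [0.5598 0.2641 0.0926] w 0.0613 F [-0.2  0.1  0.7]
turn rows [-0.  0.  0.] shift now-axes [ 2.3  -0.01 -0.01] shift final-axes [ 2.3  -0.01 -0.01] norm 0.0576
```

View pics/q.png

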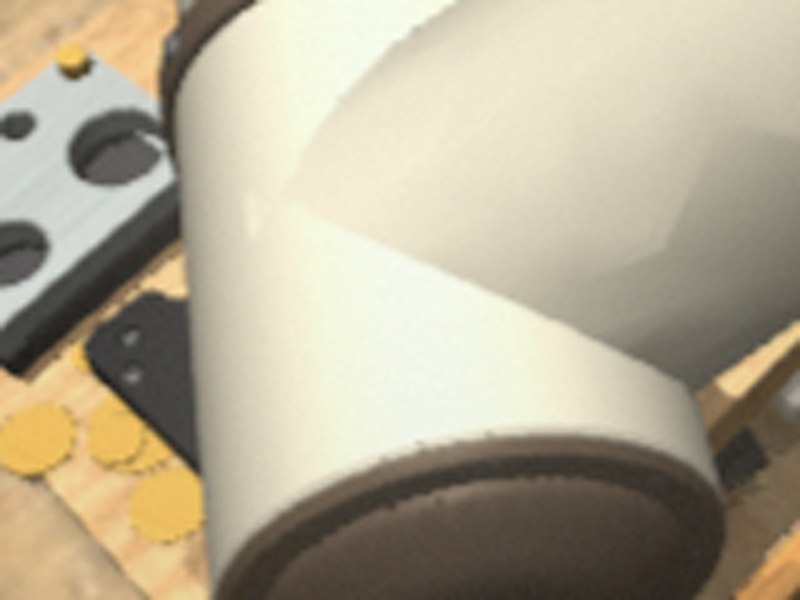

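The arm hides the scene view here. The previous three matched the measurements within about 1 mm and I have 11 mm each side, so I'm descending in small steps while watching the force.

```bash
python3 -m handwheel '[[[0,0,0,0.5,0,0,0.7],[0,0,0,0.5,0,0,0.7],[0,0,0,0,0,0,0.7]]]'|grep -E "ee|wrist"
python3 -m handwheel '[[[0,0,0,0.4,0,0,0.7],[0,0,0,0,0,0,0.7]]]'|grep -E "ee|wrist"
```

```text
ee_pos: [0.5586, 0.2635, 0.0657]
wrist_force: [-0.0, 0.6, 0.5]
ee_pos: [0.5591, 0.2639, 0.0566]
wrist_force: [0.0, 1.1, -0.1]
```

```bash
python3 -m handwheel '[[[0,0,0,0.5,0,0,0.7],[0,0,0,0.4,0,0,0.7],[0,0,0,0,0,0,0.7],[0,0,0,0,0,0,0],[0,0,0,0,0,0,0],[0,0,0,0,0,0,0],[0,0,0,0,0,0,0],[0,0,0,0,0,0,0]]]' 50
```

```text
time_s: 38.6
ee_pos: [0.5594, 0.2636, 0.0355]
orientation: [0.197, 1.562, -0.198]
wrist_force: [-1.6, -2.6, 4.3]
width: 0.0364
```

```bash
python3 -m handwheel '[[[0,0,0,-0.4,0,0,0],[0,0,0,-1,0,0,0],[0,0,0,-1,0,0,0],[0,0,0,-1,0,0,0],[0,0,0,-0.4,0,0,0],[0,0,0,0,0,0,0]]]'
python3 - <<'E'
from h import *
go((*well(38)+[.001,.0008],.13))
s=cap("scene");t=cap("top")
cv2.imwrite("pics/u.png",np.hstack([cv2.resize(s["image"][190:340,150:300],(400,400)),cv2.resize(t["image"][140:290,100:250],(400,400))]))
E
```

```text
time_s: 39.35
ee_pos: [0.5594, 0.2646, 0.13]
orientation: [0.198, 1.562, -0.197]
wrist_force: [-0.5, 0.5, -5.1]
width: 0.0369
t 39.35 tcp [0.5594 0.2646 0.13  ] w 0.0369 F [-0.5  0.5 -5.1]
turn rows [-0.   -0.   -0.01] shift now-axes [ -0.02 -16.24   7.34] shift final-axes [ -0.   -16.24   7.33] norm 0.4455
```

View pics/u.png

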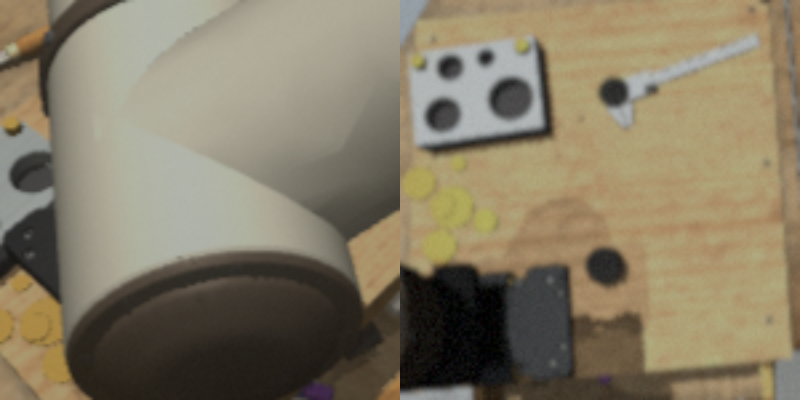

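Held (5.1 N lifted, width 37 mm). Jar and caliper undisturbed at crop (605,267) and (690,75). Moving to the widest well.

```bash
python3 -m handwheel '[[[0,0,0,0,-0.5,0.22,0],[0,0,0,0,-1,0.45,0],[0,0,0,0,-1,0.45,0],[0,0,0,0,-1,0.45,0],[0,0,0,0,-1,0.45,0],[0,0,0,0,-1,0.45,0],[0,0,0,0,-1,0.45,0],[0,0,0,0,-1,0.45,0],[0,0,0,0,-1,0.45,0],[0,0,0,0,-1,0.45,0],[0,0,0,0,-1,0.45,0],[0,0,0,0,-1,0.45,0]]]' >/dev/null
python3 -m handwheel '[[[0,0,0,0,-1,0.45,0],[0,0,0,0,-1,0.45,0],[0,0,0,0,-1,0.45,0],[0,0,0,0,-1,0.45,0],[0,0,0,0,-0.7,0.35,0],[0,0,0,0,0,0,0],[0,0,0,0,0,0,0]]]' >/dev/null
python3 -c "
from h import *
go((*well(38)+[.001,.0008],.083))"
```

```text
t 41.83 tcp [ 0.6356 -0.1733  0.1296] w 0.0371 F [ 0.5  1.3 -3.9]
turn rows [-0.   -0.01 -0.  ] shift now-axes [ 1.86 -0.04  0.02] shift final-axes [ 1.86 -0.04  0.02] norm 0.0466
```

```bash
python3 -m handwheel '[[[0,0,0,0.8,-0.03,0,0],[0,0,0,0.8,0,0,0],[0,0,0,0.2,0,0,0],[0,0,0,0,0,0,0],[0,0,0,0,0,0,0]]]' >/dev/null
python3 - <<'E'
from h import *
go((*well(38)+[.001,.0008],.042))
s=cap("scene")
o,R=st();p=o["ee_pos"]
for P in ((*well(38)+[.001,.0008],.032),p-[0,0,.0295]): print(((np.array(proj(s,P))-[250,120])*8).round(0).tolist())
cv2.imwrite("pics/v.png",cv2.resize(cv2.convertScaleAbs(s["image"][120:195,250:350],alpha=1.5),(800,600),interpolation=cv2.INTER_CUBIC))
E
```

```text
t 42.45 tcp [ 0.6367 -0.1741  0.0862] w 0.0369 F [ 0.6 -1.  -4.7]
turn rows [ 0.01  0.02 -0.  ] shift now-axes [ 1.77 -0.02 -0.03] shift final-axes [ 1.77 -0.02 -0.03] norm 0.0443
[392.0, 364.0]
[393.0, 302.0]
```

View pics/v.png

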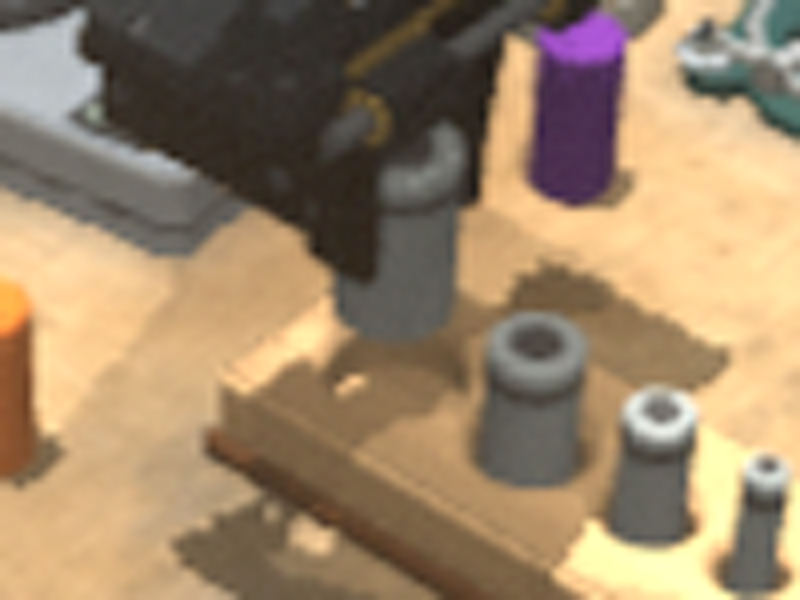

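Punch bottom centre (394,305) versus the mouth centre of about (393,365). Projections agree. Lowering.

```bash
python3 -m handwheel '[[[0,0,0,0.3,0,-0.03,0],[0,0,0,0.4,0,0,0],[0,0,0,0.4,0,0,0],[0,0,0,0.2,0,0,0],[0,0,0,0.15,0,0,0],[0,0,0,0,0,0,0]]]'|grep -E "ee|wrist"
python3 -m handwheel '[[[0,0,0,0.1,0,0,0],[0,0,0,0,0,0,0]]]'|grep -E "ee|wrist"
python3 -m handwheel '[[[0,0,0,0.06,0,0,0],[0,0,0,0,0,0,0]]]'|grep -E "ee|wrist"
```

```text
ee_pos: [0.635, -0.1741, 0.0485]
wrist_force: [-0.4, -0.2, -5.6]
ee_pos: [0.6351, -0.1741, 0.0463]
wrist_force: [0.8, 0.7, -4.7]
ee_pos: [0.635, -0.1741, 0.0447]
wrist_force: [0.5, 0.4, -4.7]
```

```bash
python3 -m handwheel '[[[0,0,0,0.05,0,0,0],[0,0,0,0,0,0,0]]]'|grep -E "ee|wrist"
python3 -m handwheel '[[[0,0,0,0.04,0,0,0],[0,0,0,0,0,0,0]]]'|grep -E "ee|wrist"
python3 -m handwheel '[[[0,0,0,0.03,0,0,0],[0,0,0,0,0,0,0]]]'|grep -E "ee|wrist"
```

```text
ee_pos: [0.635, -0.1741, 0.0434]
wrist_force: [-0.4, 0.7, -4.3]
ee_pos: [0.635, -0.1741, 0.0424]
wrist_force: [-0.8, 0.2, -5.3]
ee_pos: [0.635, -0.1741, 0.0417]
wrist_force: [0.1, 0.2, -4.9]
```

```bash
python3 -m handwheel '[[[0,0,0,0.02,0,0,0],[0,0,0,0,0,0,0]]]'|grep -E "ee|wrist"
python3 -m handwheel '[[[0,0,0,0.02,0,0,0],[0,0,0,0,0,0,0]]]'|grep -E "ee|wrist"
```

```text
ee_pos: [0.6352, -0.1741, 0.0414]
wrist_force: [1.2, 0.3, -3.3]
ee_pos: [0.6353, -0.1741, 0.0414]
wrist_force: [-1.7, 0.3, -0.2]
```

Contact at 0.0414 (load going to zero). One more nudge, then release.

```bash
python3 -m handwheel '[[[0,0,0,0.02,0,0,0],[0,0,0,0,0,0,0]]]'|grep -E "ee|wrist"
python3 -m handwheel '[[[0,0,0,0,0,0,0.65],[0,0,0,0,0,0,0.65],[0,0,0,0,0,0,0.65],[0,0,0,0,0,0,0.65],[0,0,0,-0.5,0,0,0.65],[0,0,0,-1,0,0,0.65],[0,0,0,-1,0,0,0.7],[0,0,0,-1,0,0,0.7],[0,0,0,-1,0,-1,0.7],[0,0,0,-1,0,-1,0.7],[0,0,0,0,0,-1,0.7],[0,0,0,0,0,-1,0.7]]]'
python3 -m handwheel '[[[0,0,0,0,1,-1,0.7],[0,0,0,0,1,-1,0.7],[0,0,0,0,1,-1,0.7],[0,0,0,0,1,0,0.7],[0,0,0,0,1,0,0.7],[0,0,0,0,1,0,0.7],[0,0,0,0,1,0,0.7],[0,0,0,0,1,0,0.7],[0,0,0,0,1,0,0.7],[0,0,0,0,0,0,0.7]]]'
python3 - <<'E'
from h import *
s=cap("scene");t=cap("top")
cv2.imwrite("pics/w1.png",cv2.resize(cv2.convertScaleAbs(s["image"][120:210,260:380],alpha=1.4),(800,600),interpolation=cv2.INTER_CUBIC))
cv2.imwrite("pics/w2.png",t["image"])
E
```

```text
ee_pos: [0.6353, -0.1742, 0.0413]
wrist_force: [-2.2, -0.4, 5.4]
time_s: 46.75
ee_pos: [0.5378, -0.1491, 0.1793]
orientation: [0.198, 1.559, -0.197]
wrist_force: [-0.3, 0.9, 0.2]
width: 0.0611
time_s: 48.0
ee_pos: [0.5222, 0.0886, 0.1786]
orientation: [0.196, 1.56, -0.195]
wrist_force: [-0.3, -0.1, 0.6]
width: 0.0608
```

View pics/w1.png

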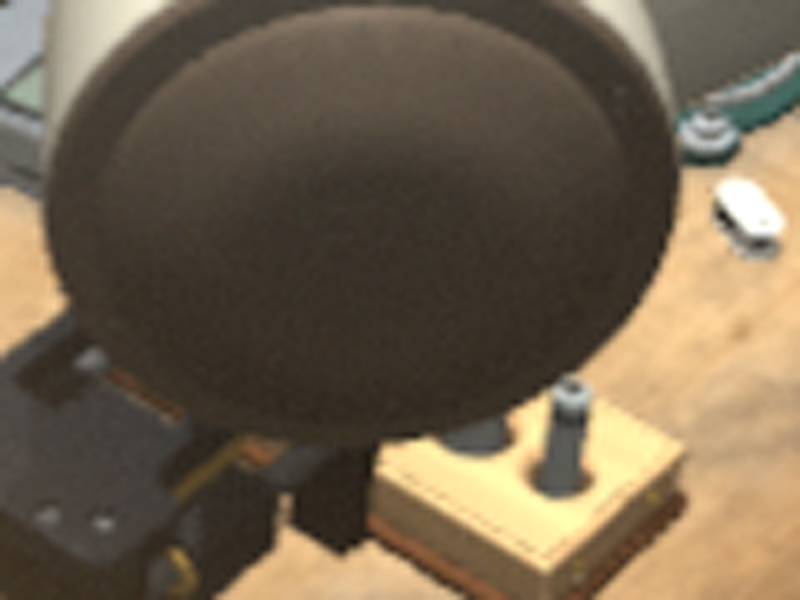

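View pics/w2.png

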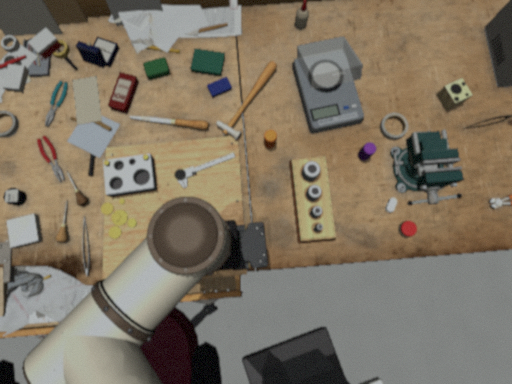

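Top view: all four punches in the stand at (312,170), (314,191), (317,212) and (318,228). The arm hides the jar and the scene view. I'm moving clear for a final check.

```bash
python3 -m handwheel '[[[0,0,0,0,1,-0.3,0.7],[0,0,0,0,1,-0.3,0.7],[0,0,0,0,1,-0.3,0.7],[0,0,0,0,1,-0.3,0.7],[0,0,0,0,1,-0.3,0.7],[0,0,0,0,1,-0.3,0.7],[0,0,0,0,1,-0.3,0.7],[0,0,0,0,1,-0.3,0.7],[0,0,0,0,1,-0.3,0.7],[0,0,0,0,1,-0.3,0.7],[0,0,0,0,1,-0.3,0.7],[0,0,0,0,0,0,0.7]]]'
python3 - <<'E'
from h import *
s=cap("scene");t=cap("top")
T=t["image"]
cv2.imwrite("pics/x.png",np.vstack([np.hstack([cv2.resize(s["image"][130:220,270:390],(400,300)),cv2.resize(T[140:245,260:400],(400,300))]),np.hstack([cv2.resize(s["image"],(400,300)),cv2.resize(T[130:290,100:313],(400,300))])]))
def c(I,k):
    h=cv2.cvtColor(cv2.GaussianBlur(I,(3,3),0),cv2.COLOR_BGR2GRAY)[228:252,165:190];ys,xs=np.where(h<60);return xs.mean()+165,ys.mean()+228,len(xs)
print("jar before/after",c(np.load("top.npy"),0),c(T,0))
a=np.load("top.npy")[148:192,168:240].astype(int);print("caliper diff",np.abs(a-T[148:192,168:240]).mean())
# triangulate? top-view ring centres projected onto z=.072
h=cv2.cvtColor(T,cv2.COLOR_BGR2HSV)[155:240,295:335]
m=((h[...,1]<75)&(h[...,2]>90)).astype(np.uint8)
for q in cv2.findContours(m,0,1)[0]:
    if len(q)>=5:
        e=cv2.fitEllipse(q);u=e[0][0]+295,e[0][1]+155;P=onz(t,*u,.072)[:2];d=P-SC;print(np.round(u,1),"stand xy mm",(1000*np.array([d@SX,d@[-SX[1],SX[0]]])).round(1))
E
```

```text
time_s: 49.6
ee_pos: [0.5099, 0.3766, 0.1773]
orientation: [0.196, 1.562, -0.196]
wrist_force: [0.7, -0.4, -0.3]
width: 0.0607
jar before/after (np.float64(176.94957983193277), np.float64(239.51260504201682), 119) (np.float64(176.91525423728814), np.float64(239.38135593220338), 118)
caliper diff 2.6247895622895623
[322.5 233.7] stand xy mm [-90.7  -5.4]
[331.1 232.6] stand xy mm [-90.1 -24.5]
[320.2 225.4] stand xy mm [-72.1  -2.7]
[309.1 226.4] stand xy mm [-72.   21.9]
[317.4 209.9] stand xy mm [-37.2  -1. ]
[306.5 204.6] stand xy mm [-23.   21.6]
[314.1 189.9] stand xy mm [8.7 0.7]
[311.6 167.9] stand xy mm [59.8 -0.1]
```

View pics/x.png

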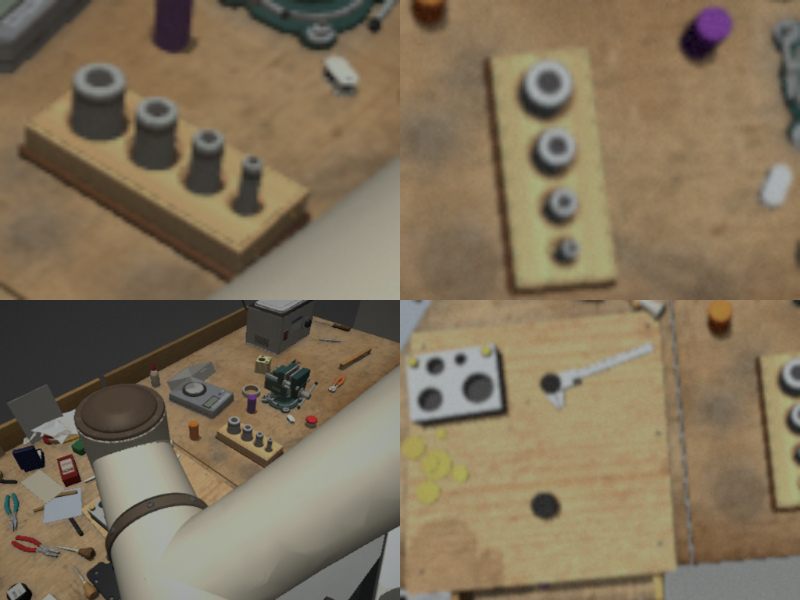

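All four stand upright at equal height in their wells; jar and caliper haven't moved, and the robot is clear. Handing in.

```bash
python3 -c "
from workcell import robot
print(robot.finish_job())"
```

```text
the job is handed in; nothing more can be done
None
```

All four punches are back in the stand, each upright in the hole bored for its size, running 14, 22, 30, 38 mm. I lowered each one until the force reading showed it on the well floor, then released it. I handed the job in at about 50 s on the robot's clock, with the arm well clear.

- **Positions:** in the final top view the punch tops lie at about -72, -37, 9 and 60 mm along the stand's row (wells at -72, -36, 8 and 60 mm). Sideways they are within 1 mm, except the 14 mm punch, which reads about 3 mm off. Its ring is only a few pixels wide, so that reading is rough, and 3 mm is also the play its well allows.
- **Jar and caliper:** the jar's pixel centre moved by about 0.1 px and the caliper picture is unchanged.
- **Forces:** the largest wrist force I read at the end of a move was about 6 N. I did not record forces between readings.
- **What I could not see:** the arm hid the 38 mm punch while I gripped it, so I relied on the measured position and watched the force. The board under the punches turned out to be about 6 mm high, which I found from the floor contacts.

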